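Gauge the heat sinks and pack them away

ROBOT

A 6-joint arm with a two-finger parallel gripper is mounted at the origin on the work surface. World frame = base frame: x ahead of the robot, y to its left, z up, the work surface at z = 0. Lengths are in mm, angles in rad, forces in N, time in s.
With the tool pointing down it reaches from about 300 to 850 mm from the base axis. Payload 5.4 kg.
Tool frame: the origin (TCP) lies on the centre line of the jaws, within the pads' length; the fingertips stand 14 mm ahead of it and the grasp point (between the pads) lies 5 mm behind it; z points along the fingers, y is the line along which they close (so a half turn about z gives the same grasp; the last joint's range is limited). The gripper opens to 85 mm and grips with 20 to 120 N. Pads are 22 mm wide; open, the fingers measure 114 mm over their backs; the gripper's body (76 mm by 85 mm) begins 54 mm behind the grasp point. The pads swing forward as they close: fully open they stand 13 mm farther back than shut.
Start: joints at [1.054, 0.158, 1.597, -0, 1.386, -0.21], TCP at [173.665, 548.13, 245.299] pointing down, gripper open.
Joint ranges: [-2.91, 2.91], [-0.94, 2.29], [0.18, 2.7], [-1.29, 4.43], [0.17, 2.64], [-3, 3]. Speed limits (rad/s): [2.57, 2.57, 3.14, 3.14, 3.14, 3.14].

INTERFACE

Orientations are given as a unit quaternion [x, y, z, w].
In Python, from rig import manip gives the robot as it stands. The module is installed in compiled form; this text tells all that it offers.
- The arm moves only by the tool carry_out, never from a script. Its argument "deltas" is a list of rows, each a list of 6 numbers: the shift along the tool's x, y, z normalised to -1 to 1, where 1 is 200 mm, then the turn, a rotation vector about the tool's x, y, z normalised to -1 to 1, where 1 is pi rad. A call has 1 to 8 rows; each row is the pose to reach, as a shift and turn from the pose commanded when the call began, along the tool's axes at that moment, turning the shorter way round; what a row does not reach only later rows make up. A row lasts 1/12 s, in which the tool goes at most 41.7 mm and 7.16 degrees, less where a joint would pass 70% of its speed; a pose out of reach is approached as far as the arm can. A call with a number of a shift or a turn outside -1 to 1 is refused whole. A call with a gripper value outside its range is refused whole. "jaw" is the opening, from -1 (shut) to 1 (fully open), set as the call begins (left out, the last holds). The fingers move at their own pace and stop on an object; "grip_force" is the grip in N (left out, the last holds). Time passes only in rows, so rows that repeat a pose let the fingers close. It gives the time, the measured TCP pose, the force, the opening and the grip force at its end, in the units of the state.
- manip.read_state(): the state, without advancing time (a new reading comes with each control period).
- manip.grab_frame(name): name is "side" or "top" or "wrist"; returns (picture, depth): 400x640x3 uint8, blue, green, red; 400x640 float32, mm along the optical axis (not along the pixel's ray), 0 where there is no reading.
- manip.camera_model(name): a dict with "camera_matrix" (3x3 intrinsics, pixels), "camera_from_world" (4x4, takes a point from world to camera coordinates); the wrist camera has in their place "mount" (4x4, takes a point from camera to tool coordinates, whose origin is the TCP and whose axes are the flange's). Camera axes: x right, y down, z forward; pixel columns grow to the right and rows downward; lengths in mm; the calibration is good to about 2 mm. A picture is of the moment at which its call begins: read the wrist's pose just before it. camera_model takes no time and is no camera call.
- manip.hand_in(): hands the job in; it is judged then, once.
The state is a dict: "time_s": time; "qpos": joint angles; "joint_vel": joint speeds; "joint_efforts": joint torques, N m; "eef_pos": TCP position; "eef_rot": TCP orientation; "wrist_force": force on the tool from outside, world axes, zero at the start; "wrist_torque": the same for the moment, N m; "opening": finger opening in mm; "finger_force": force on a finger pad.
Only numpy, scipy, OpenCV 4.12 (cv2) and the standard library are available. Lean on these libraries where they do the work, as an engineer would, in place of code of your own. Each camera call takes 0.05 s, during which the arm holds its last target. There are 200 camera calls.

TASK

Check the loose finned heat sinks on the bench caliper one after another, the longest first and the shortest last: lay each lengthwise between the jaws, let go of it, and bring the sliding jaw up by its thumb lug until both jaws bear on its ends gently and squarely without the jaw tilting, pause a moment, then back the jaw off to free it. Put each checked heat sink into the open parts case, and when all are in, fold the case's lid fully shut. Leave everything else on the bench where it is.

Things in the scene. Friction and masses are not known exactly. Their poses are not given: they have to be found in the camera images.
- caliper: bench caliper, fixed: grey base 240 x 100 x 24 mm (parts are laid on its top). Origin: centre of the base's underside; its x axis is the sliding direction, pointing from the fixed jaw towards the thumb lug; z up. The gap between the jaws lies on the line y = 0 of this frame. A 3 mm high scale strip runs at y = +41 mm; a dark heel block, 12 mm high, is behind the fixed jaw.
- rest (a point): point on the base's top at the foot of the fixed steel jaw's measuring face (x = -65 mm, z = 24 mm in the caliper's frame); axes as the caliper. The fixed jaw is 18 mm wide and reaches 34 mm above the base's top; a part lies at x > 0 of this point, on y = 0. The black slide and its parts lie further along x.
- slide (a joint): gap between the jaws in m, 0 (closed) to 0.090 (fully open). It slides stiffly (friction about 0.8 N) and stays where it is left.
- anvil: the fixed steel jaw, 18 mm wide; origin straight below its measuring face, at the table's level; axes as the caliper
- blade (a joint): tilt of the moving jaw's steel blade (10 mm thick, 18 mm wide, top 58 mm above the table) about a horizontal axis 28 mm above the table, in rad, 0 = square to the base, positive = top leaning away from the fixed jaw. It is sprung (0.6 N m/rad): pushing on the blade itself tilts it, pushing the thumb lug does not.
- blade_origin (a point): point at the foot of the moving jaw's measuring face, 28 mm above the table; turns with the blade, axes as the caliper
- lug_grip (a point): point to grip on the thumb lug, a dark steel post 14 mm (along the sliding direction) x 16 mm (across) on the black slide (63 x 30 mm), 50 mm behind the moving jaw's face. This point is 67 mm, the post's top 81 mm and the slide's top below it 43.5 mm above the table.
- lug (a joint): displacement of the spring-mounted thumb lug on the slide along the caliper's x, in m, -0.010 (towards the fixed jaw) to 0.010; 400 N/m. The lug moves about 2 mm before the slide's friction yields, and runs on when the jaw meets a part: negative while the jaw is pressed shut.
- case: black plastic parts case, fixed, open on top: 160 (x) x 200 (y) x 45 mm high, walls and floor 5 mm. Origin: centre of its underside; x points towards the lid's hinge.
- lid (a joint): angle of the case's grey lid in rad: 0 = folded fully shut, 1.57 = upright, up to 1.9. Stiff hinge (friction about 0.18 N m): it stays where it is left.
- lid_hinge (a point): middle of the lid's hinge line, on the case's rim on its +x side, 45.5 mm above the table; turns with the lid. The lid is a plate of 160 x 200 x 8 mm that runs from here along this frame's -x; its z is the normal of the lid's outer face, which lies at z = 8 mm. Hinge axis = y.
- lid_handle (a point): end of the black knob on the lid's outer face, 130 mm from the hinge, 35 mm off that face, in the middle of the width
- sink0: aluminium finned heat sink, a block 58 mm long (its x axis) and 22 x 22 mm in section; origin at its centre. About 70 g. May be absent. The sinks differ only in length (58, 48, 38, 28 mm).
- sink1: aluminium finned heat sink, a block 48 mm long (its x axis) and 22 x 22 mm in section; origin at its centre. About 63 g. May be absent. The sinks differ only in length (58, 48, 38, 28 mm).
- sink2: aluminium finned heat sink, a block 38 mm long (its x axis) and 22 x 22 mm in section; origin at its centre. About 56 g. May be absent. The sinks differ only in length (58, 48, 38, 28 mm).
- sink3: aluminium finned heat sink, a block 28 mm long (its x axis) and 22 x 22 mm in section; origin at its centre. About 49 g. May be absent. The sinks differ only in length (58, 48, 38, 28 mm).
- fan: spare laptop fan, black, 70 x 70 x 8 mm; bystander, not to be disturbed; origin at its underside
- ssd: blue drive stick 80 x 22 x 4 mm; bystander, not to be disturbed; origin at its underside
- dish: small steel screw dish, 50 mm across, 18 mm high; bystander, not to be disturbed; origin at its underside
- tweezers: steel tweezers, 110 mm long, 6 mm high; bystander, not to be disturbed; origin at its underside
- tape: roll of yellow tape, 80 mm across, 19 mm high; bystander, not to be disturbed; origin at its underside
- battery: black laptop battery 70 x 180 x 7 mm; bystander, not to be disturbed; origin at its underside
There are look-alikes about, which are no part of the job. What is shaped like the sink2 but brown or red is not meant.

How it is judged (in metres and radians):
On the way, in this order (a step that is already met when the one before it is completed fails the run):
1. the 58 mm heat sink is held for 0.3 s by both jaws with 0.6 to 10 N, in line with the caliper within 0.06 rad, the moving jaw square to it within 0.05 rad, the fingers off the sink (contact force between blade and sink0 between 0.6 and 10 N and contact force between anvil and sink0 above 0.6 N and angle between the x axis of sink0 and the x axis of caliper, either way round below 0.06 rad and angle between the x axis of sink0 and the x axis of blade_origin, either way round below 0.05 rad and contact force between the fingers and sink0 below 0.05 N), for 0.3 s.
2. the 48 mm heat sink is held for 0.3 s by both jaws with 0.6 to 10 N, in line with the caliper within 0.06 rad, the moving jaw square to it within 0.05 rad, the fingers off the sink (contact force between blade and sink1 between 0.6 and 10 N and contact force between anvil and sink1 above 0.6 N and angle between the x axis of sink1 and the x axis of caliper, either way round below 0.06 rad and angle between the x axis of sink1 and the x axis of blade_origin, either way round below 0.05 rad and contact force between the fingers and sink1 below 0.05 N), for 0.3 s.
3. the 38 mm heat sink is held for 0.3 s by both jaws with 0.6 to 10 N, in line with the caliper within 0.06 rad, the moving jaw square to it within 0.05 rad, the fingers off the sink (contact force between blade and sink2 between 0.6 and 10 N and contact force between anvil and sink2 above 0.6 N and angle between the x axis of sink2 and the x axis of caliper, either way round below 0.06 rad and angle between the x axis of sink2 and the x axis of blade_origin, either way round below 0.05 rad and contact force between the fingers and sink2 below 0.05 N), for 0.3 s.
4. the 28 mm heat sink is held for 0.3 s by both jaws with 0.6 to 10 N, in line with the caliper within 0.06 rad, the moving jaw square to it within 0.05 rad, the fingers off the sink (contact force between blade and sink3 between 0.6 and 10 N and contact force between anvil and sink3 above 0.6 N and angle between the x axis of sink3 and the x axis of caliper, either way round below 0.06 rad and angle between the x axis of sink3 and the x axis of blade_origin, either way round below 0.05 rad and contact force between the fingers and sink3 below 0.05 N), for 0.3 s.
5. all the heat sinks are in the case and its lid is folded shut (within 0.05 rad) (x of sink0 in the frame of case between -0.075 and 0.075 m and y of sink0 in the frame of case between -0.095 and 0.095 m and z of sink0 in the frame of case between 0 and 0.042 m and x of sink1 in the frame of case between -0.075 and 0.075 m and y of sink1 in the frame of case between -0.095 and 0.095 m and z of sink1 in the frame of case between 0 and 0.042 m and x of sink2 in the frame of case between -0.075 and 0.075 m and y of sink2 in the frame of case between -0.095 and 0.095 m and z of sink2 in the frame of case between 0 and 0.042 m and x of sink3 in the frame of case between -0.075 and 0.075 m and y of sink3 in the frame of case between -0.095 and 0.095 m and z of sink3 in the frame of case between 0 and 0.042 m and value of joint lid below 0.05 rad), for 0.2 s.
At the end, for the whole second after the job is handed in: Every heat sink that is present lies inside the case below its rim, at rest, and the lid is shut to within 0.05 rad (all of step 5 and linear speed of each of sink0, sink1, sink2, sink3 below 0.02 m/s); the robot touches nothing.
It fails at once if a bystander (fan, drive stick, dish, tweezers, tape or battery) pushed more than 60 mm from its place (distance of any of fan, ssd, dish, tweezers, tape, battery from where it was at the start of the episode above 0.06 m).
Of sink0, sink1, sink2, sink3 only 2 to 3 are there at a start; the rules pass over those that are not, and their reading is None.
At some moment in a run one of sink0, sink1, sink2, sink3 may be knocked a few centimetres aside while the robot is not near it.
Once in a run the grip may slacken for a moment while it holds something.
It also fails if it takes over 210 s, if anything falls off the work surface, if the arm or the gripper's body presses on something with over 40 N, if the wrist force passes 120 N, or if a joint passes its speed limit or range.

## Working session

There is one attempt and no reset: what is moved stays moved. The work goes in short steps, Python scripts to look and compute and a tool call to move; the robot and the scene stay as the last step left them, time stands still between calls to the robot, and variables do not carry over. Pictures are saved under pics/ and viewed, at most 14 in all, crops included, and the job is handed in when it is done.

Besides the shell and the picture viewer there is one more tool, called after "Request:" as a command line: name --pt "numbers of a row" for each row, then --argument value for the rest. carry_out: Moves the arm, as the interface text tells. Scaled input: -1 to 1 covers 200 mm each way for a shift and pi rad each way for a turn. Its arguments: {"type":"object","properties":{"deltas":{"type":"array"},"jaw":{"type":"number"},"grip_force":{"type":"number"}},"required":["deltas"]}

```bash
mkdir -p pics; cat > h.py <<'E'
from rig import manip
import numpy as np, cv2
from scipy.spatial.transform import Rotation as R
np.set_printoptions(precision=4,suppress=True)
def grab(n):
    st=manip.read_state(); p,d=manip.grab_frame(n); return st,p,d
def cam(n,st=None):
    m=manip.camera_model(n); K=np.array(m['camera_matrix'])
    if n=='wrist':
        T=np.eye(4);T[:3,:3]=R.from_quat(st['eef_rot']).as_matrix();T[:3,3]=st['eef_pos']
        W=T@np.array(m['mount'])
    else: W=np.linalg.inv(np.array(m['camera_from_world']))
    return K,W
def cloud(n):
    st,p,d=grab(n);K,W=cam(n,st)
    v,u=np.mgrid[:400,:640]
    X=np.stack([(u-K[0,2])/K[0,0]*d,(v-K[1,2])/K[1,1]*d,d],-1)
    P=X@W[:3,:3].T+W[:3,3]; P[d==0]=np.nan
    return p,P
E
python3 - <<'E'
from h import *
s=manip.read_state();print(s['eef_pos'],s['eef_rot'],R.from_quat(s['eef_rot']).as_matrix(),s['opening'])
for n in('top','side'):
    p,P=cloud(n);np.savez('%s0.npz'%n,p=p,P=P);cv2.imwrite('pics/%s0.png'%n,p)
    print(n,cam(n)[0],cam(n)[1])
print(manip.camera_model('wrist'))
E
```

```text
[173.3542 547.6176 244.301 ] [ 0.1528  0.9883 -0.0009 -0.0003] [[-0.9533  0.302  -0.001 ]
 [ 0.302   0.9533 -0.0017]
 [ 0.0004 -0.0019 -1.    ]] 84.92791352219886
top [[378.6007   0.     318.3202]
 [  0.     378.6007 201.1696]
 [  0.       0.       1.    ]] [[  -0.0517   -0.9784    0.1999  321.4639]
 [  -0.9987    0.0505   -0.0113   18.2312]
 [   0.001    -0.2002   -0.9797 1091.4277]
 [   0.        0.        0.        1.    ]]
side [[500.083    0.     319.666 ]
 [  0.     500.083  207.1171]
 [  0.       0.       1.    ]] [[  -0.9606   -0.1906    0.2023  237.4547]
 [  -0.2779    0.6565   -0.7013  993.1673]
 [   0.0009   -0.7299   -0.6836 1015.0176]
 [   0.        0.        0.        1.    ]]
{'camera_matrix': array([[292.4366,   0.    , 319.2417],
       [  0.    , 292.4366, 199.3405],
       [  0.    ,   0.    ,   1.    ]]), 'mount': array([[   0.0011,   -0.9595,   -0.2815,   71.2611],
       [   1.    ,    0.0012,   -0.0004,   -0.1644],
       [   0.0007,   -0.2815,    0.9596, -128.3268],
       [   0.    ,    0.    ,    0.    ,    1.    ]])}
```

View pics/top0.png

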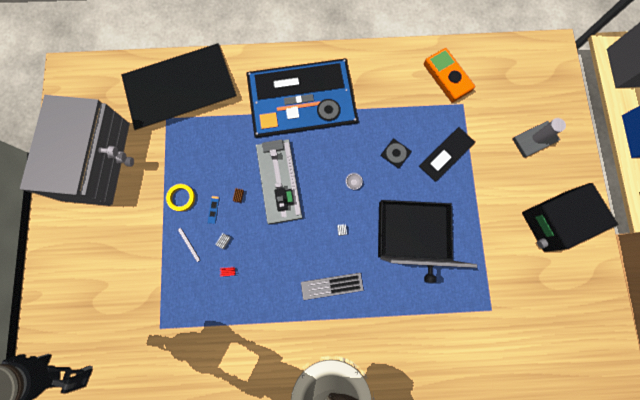

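View pics/side0.png

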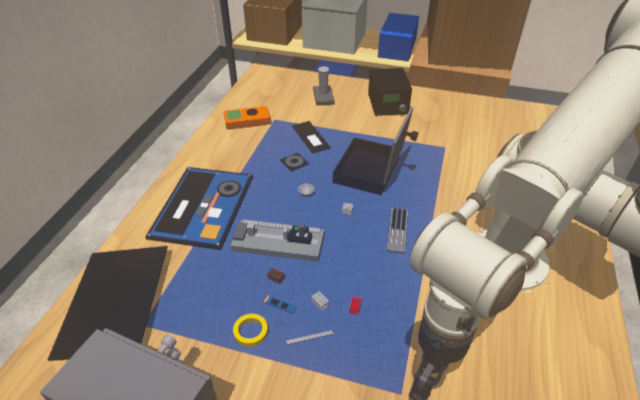

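Top view candidates: bright aluminium blocks at (223,241) and (342,229); a brown block at (239,196) and a red one at (228,272) are look-alikes, and the grey grille at (332,286) is too long and slotted. I'll measure these and check them in a crop.

```bash
cat > m.py <<'E'
from h import *
def rect(P,c,hw,zlo,zhi):
    Q=P[c[1]-hw:c[1]+hw,c[0]-hw:c[0]+hw].reshape(-1,3)
    Q=Q[(Q[:,2]>zlo)&(Q[:,2]<zhi)]
    (x,y),(a,b),t=cv2.minAreaRect(Q[:,:2].astype(np.float32))
    return np.array([x,y,a,b,t,np.nanmax(Q[:,2]),len(Q)])
E
python3 - <<'E'
from m import *
D=np.load('top0.npz');P=D['P'];p=D['p']
for c in [(223,241),(342,229),(239,196),(228,272)]: print(c,rect(P,c,14,15,40))
print('grille',rect(P,(332,286),40,5,60))
for uv in [(263,145),(298,222),(272,148),(270,160),(284,200),(285,188),(415,230),(384,205),(450,205),(380,255),(447,260),(332,286),(355,181),(396,152),(180,198),(214,209),(188,245)]: print(uv,P[uv[1],uv[0]])
# caliper top plate
Q=P[130:230,245:310].reshape(-1,3);Q=Q[(Q[:,2]>18)&(Q[:,2]<100)]
print('cal',cv2.minAreaRect(Q[:,:2].astype(np.float32)))
Q=P[180:290,360:490].reshape(-1,3);Q=Q[(Q[:,2]>35)&(Q[:,2]<55)]
print('case',cv2.minAreaRect(Q[:,:2].astype(np.float32)))
a=cv2.resize(p[130:300,160:365],None,fx=3.8,fy=3.5,interpolation=cv2.INTER_CUBIC)
cv2.imwrite('pics/crop.png',a[:600,:800])
E
```

```text
(223, 241) [440.2806 282.3611  22.1649  36.2306  56.3148  29.0188  88.    ]
(342, 229) [454.107  -56.7753  27.1099  22.2727   0.3406  27.0221  42.    ]
(239, 196) [570.6602 238.0946  22.6471  38.4288  76.6297  26.3431  85.    ]
(228, 272) [353.7122 270.6516  21.8437  37.1751   1.3953  26.4349  55.    ]
grille [ 303.559   -19.1876  222.0235  215.5174   87.7994   23.7579 1252.    ]
(263, 145) [712.4349 159.1509  38.0059]
(298, 222) [484.9766  67.7151   3.1918]
(272, 148) [702.2018 133.1922  37.0323]
(270, 160) [669.6887 141.3544  25.2753]
(284, 200) [542.67   102.4436  48.2543]
(285, 188) [582.6484 100.1514  26.1167]
(415, 230) [ 443.8881 -268.1508    6.1779]
(384, 205) [ 521.573  -185.1957    6.549 ]
(450, 205) [ 505.3114 -364.5003   42.651 ]
(380, 255) [ 375.8081 -154.845    45.7097]
(447, 260) [ 352.4232 -332.0093   59.2891]
(332, 286) [299.3204 -19.5246  19.746 ]
(355, 181) [ 600.043  -106.6728   -1.2346]
(396, 152) [ 680.1253 -234.3141   10.4978]
(180, 198) [574.5301 411.851    0.7525]
(214, 209) [535.6537 310.7697   4.5587]
(188, 245) [434.4319 384.0456   6.4846]
cal ((627.3141479492188, 122.02848815917969), (281.02423095703125, 100.14553833007812), 6.942808151245117)
case ((439.612548828125, -261.1289978027344), (200.4492950439453, 164.21046447753906), 84.31596374511719)
```

View pics/crop.png

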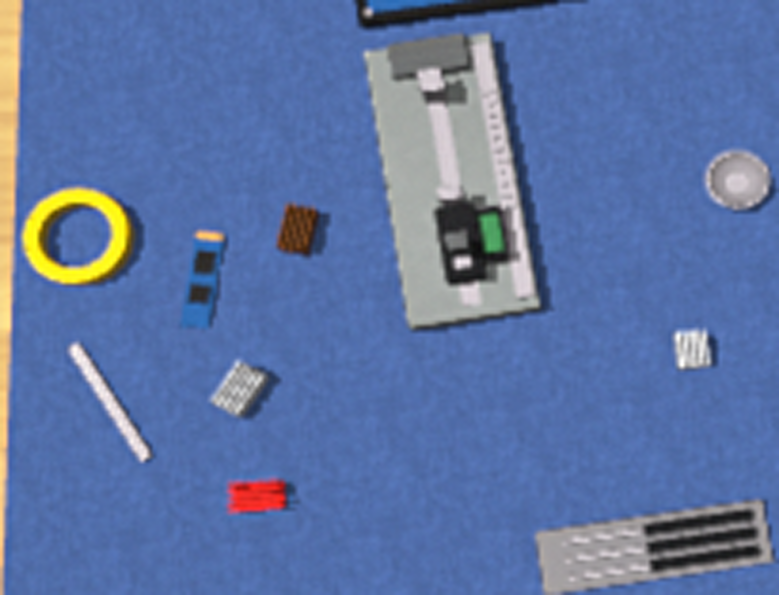

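The crop shows the clean aluminium sinks at (240,388), 38 mm, and (692,349), 28 mm; brown (298,229), red (258,497) and the grille tray (655,545) are not meant. Next I'll take a wrist view over the caliper, which also lets me check for a third sink.

Request:
carry_out --pt "-1 -0.65 -0.4 0 0 -0.136" --pt "-1 -0.65 -0.4 0 0 -0.136" --pt "-1 -0.65 -0.4 0 0 -0.136" --pt "-1 -0.65 -0.4 0 0 -0.136" --pt "-1 -0.65 -0.4 0 0 -0.136" --pt "-1 -0.65 -0.4 0 0 -0.136" --pt "-1 -0.65 -0.4 0 0 -0.136" --pt "-1 -0.65 -0.4 0 0 -0.136"

```text
time_s: 0.77
eef_pos: [327.0, 362.3, 326.3]
eef_rot: [-0.058, 0.998, 0.0, 0.001]
wrist_force: [-0.3, -0.0, -0.6]
opening: 85.7
finger_force: 0.0
```

```bash
cat >> h.py <<'E'
def delta(pos,yaw=None):
    """normalised row to world pos, tool-x yaw (deg), tool down"""
    s=manip.read_state();Rc=R.from_quat(s['eef_rot']);d=Rc.inv().apply(np.array(pos,float)-s['eef_pos'])
    x=Rc.as_matrix()[:,0];cy=np.degrees(np.arctan2(x[1],x[0]))
    if yaw is None: yaw=cy
    y=np.radians(yaw);Rt=np.array([[np.cos(y),np.sin(y),0],[np.sin(y),-np.cos(y),0],[0,0,-1]])
    rv=(Rc.inv()*R.from_matrix(Rt)).as_rotvec()
    return np.round(np.r_[d/200,rv/np.pi],4)
def st():
    s=manip.read_state();x=R.from_quat(s['eef_rot']).as_matrix()[:,0]
    print('t',round(s['time_s'],2),'pos',s['eef_pos'],'yaw',np.degrees(np.arctan2(x[1],x[0])),'F',s['wrist_force'],'op',round(s['opening'],1),'ff',s['finger_force'],'q',s['qpos'])
E
python3 -c "
from h import *
st();print(delta([480,170,350],187))"
```

```text
t 0.77 pos [326.9717 362.349  326.3453] yaw -173.3503808234492 F [-0.2711 -0.003  -0.5916] op 85.7 ff 0.0 q [ 0.5887 -0.1167  1.7177 -0.0004  1.5385 -1.0981]
[-0.6489 -1.0438 -0.1176  0.0002  0.0007 -0.0019]
```

Request:
carry_out --pt "-0.65 -1 -0.12 0 0 -0.002" --pt "-0.65 -1 -0.12 0 0 -0.002" --pt "-0.65 -1 -0.12 0 0 -0.002" --pt "-0.65 -1 -0.12 0 0 -0.002" --pt "-0.65 -1 -0.12 0 0 -0.002" --pt "-0.65 -1 -0.12 0 0 -0.002" --pt "-0.65 -1 -0.12 0 0 -0.002" --pt "-0.65 -1 -0.12 0 0 -0.002"

```text
time_s: 1.43
eef_pos: [478.2, 181.1, 348.1]
eef_rot: [-0.063, 0.998, 0.0, -0.001]
wrist_force: [-0.3, 1.0, -0.4]
opening: 85.5
finger_force: 0.0
```

```bash
python3 - <<'E'
from m import *
st()
p,P=cloud('wrist');np.savez('w1.npz',p=p,P=P);cv2.imwrite('pics/w1.png',p)
E
```

```text
t 1.43 pos [478.1801 181.0987 348.1241] yaw -172.82047854369964 F [-0.3225  0.9789 -0.3879] op 85.5 ff 0.0 q [ 0.1248 -0.0565  1.6194  0.0009  1.581  -1.5713]
```

View pics/w1.png

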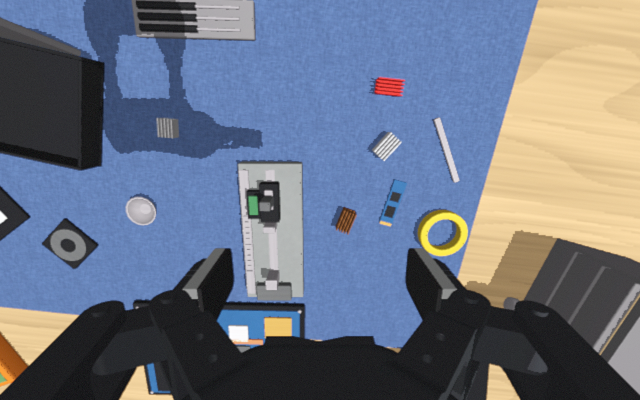

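Wrist view: 38 mm sink at (387,146), 28 mm at (167,128); caliper spans (238,162)–(303,298), with lug/slide at (265,202) and fixed jaw at (270,280); case at left. No third sink visible.

```bash
python3 - <<'E'
from m import *
D=np.load('w1.npz');P=D['P']
def sel(P,z0,z1,x,y):
    Q=P.reshape(-1,3);return Q[(Q[:,2]>z0)&(Q[:,2]<z1)&(Q[:,0]>x[0])&(Q[:,0]<x[1])&(Q[:,1]>y[0])&(Q[:,1]<y[1])]
T=np.load('top0.npz')['P']
for n,X in(('w',P),('t',T)):
    Q=sel(X,18,90,(470,725),(30,200)); r=cv2.minAreaRect(Q[:,:2].astype(np.float32));print(n,r, cv2.boxPoints(r))
    Q=sel(X,-5,5,(400,650),(0,400));print('table z',np.median(Q[:,2]))
    Q=sel(X,15,40,(400,480),(240,330));print('38',cv2.minAreaRect(Q[:,:2].astype(np.float32)),np.percentile(Q[:,2],90))
    Q=sel(X,15,40,(420,490),(-90,-20));print('28',cv2.minAreaRect(Q[:,:2].astype(np.float32)),np.percentile(Q[:,2],90))
    Q=sel(X,19,30,(500,560),(120,170));print('base top z',np.median(Q[:,2]))
    Q=sel(X,60,260,(250,400),(-400,-100));print('lid',Q.min(0),Q.max(0))
Q=sel(T,30,60,(250,560),(-400,-120));r=cv2.minAreaRect(Q[:,:2].astype(np.float32));print('case',r,cv2.boxPoints(r))
# lug etc in cal frame along x
E
```

```text
w ((608.2703857421875, 118.53136444091797), (238.7244110107422, 100.2115707397461), 6.957716464996338) [[483.7175 153.809 ]
 [495.8568  54.3354]
 [732.8232  83.2537]
 [720.684  182.7273]]
table z 0.6695501677866105
38 ((441.632080078125, 281.9244689941406), (22.186092376708984, 37.870994567871094), 56.42402648925781) 22.636047918367325
28 ((456.7888488769531, -57.586814880371094), (28.101364135742188, 23.342039108276367), 2.2351579666137695) 22.511103309265412
base top z 23.927320683101613
lid [ 355.3194 -240.7104   60.0054] [ 371.9103 -151.6369  148.5414]
t ((606.4296875, 119.48535919189453), (238.94676208496094, 100.14553833007812), 6.942808151245117) [[481.7796 154.7492]
 [493.8851  55.338 ]
 [731.0797  84.2215]
 [718.9742 183.6327]]
table z 1.3959792652010492
38 ((440.2806091308594, 282.36114501953125), (22.164920806884766, 36.2305908203125), 56.31483459472656) 24.40595059895256
28 ((454.10699462890625, -56.77534103393555), (27.109947204589844, 22.272674560546875), 0.34062111377716064) 24.608138903661917
base top z 24.410091757608598
lid [ 297.0854 -350.1848   64.2345] [ 369.3495 -151.9362  208.1354]
case ((439.612548828125, -261.1289978027344), (200.4492950439453, 164.21046447753906), 84.31596374511719) [[ 347.9845 -352.7289]
 [ 511.3876 -368.9928]
 [ 531.2406 -169.5291]
 [ 367.8375 -153.2652]]
```

```bash
python3 - <<'E'
from m import *
c=np.array([607.3,119.0]);a=np.radians(186.95);ex=np.array([np.cos(a),np.sin(a)]);ey=np.array([-ex[1],ex[0]])
for n in('w1','top0'):
    P=np.load(n+'.npz')['P'].reshape(-1,3);q=P[:,:2]-c;L=np.stack([q@ex,q@ey,P[:,2]],1)
    L=L[(abs(L[:,0])<125)&(abs(L[:,1])<50)]
    for lo,hi in((30,40),(40,48),(48,56),(56,66),(66,77),(77,90)):
        S=L[(L[:,2]>lo)&(L[:,2]<hi)]
        # list by x-bins of 6 mm
        b=np.round(S[:,0]/6)*6
        print(n,lo,[(int(k),int((b==k).sum()),int(S[b==k,1].min()),int(S[b==k,1].max())) for k in np.unique(b) if (b==k).sum()>2])
print(delta([441.3,282,110],146.4))
E
```

```text
w1 30 [(-120, 60, -27, 28), (-114, 103, -29, 30), (-108, 106, -29, 29), (-102, 104, -29, 29), (-96, 69, -29, 29), (-90, 67, -29, 28), (-66, 33, -8, 8), (24, 6, -8, 8), (36, 5, -14, 25), (42, 4, -14, -14), (60, 4, -14, -14), (66, 3, -14, -14), (72, 4, -14, -14), (78, 20, -14, 35), (84, 4, -14, -14), (90, 35, -14, 13)]
w1 40 [(-78, 4, -8, -8), (-72, 3, -8, -8), (-66, 28, -7, 8), (24, 20, -8, 8), (30, 59, -13, 14), (36, 109, -14, 35), (42, 120, -14, 34), (48, 89, -14, 35), (54, 73, -14, 35), (60, 68, -13, 34), (66, 70, -13, 34), (72, 109, -13, 35), (78, 106, -13, 35), (84, 77, -14, 14), (90, 47, -14, 14)]
w1 48 [(-78, 5, -8, 7), (-72, 3, -8, -8), (-66, 28, -8, 9), (18, 3, -8, -8), (24, 26, -8, 8), (66, 4, -7, -7), (72, 19, -7, 7)]
w1 56 [(-84, 18, -7, 9), (-78, 36, -7, 9), (-72, 33, -7, 8), (-66, 21, -8, 8), (18, 35, -7, 9), (24, 35, -7, 8), (66, 4, -7, -7), (72, 22, -7, 7)]
w1 66 [(66, 4, -7, -7), (72, 26, -7, 7)]
w1 77 [(60, 23, -7, 7), (66, 45, -7, 8), (72, 33, -7, 8)]
top0 30 [(-120, 12, -20, 26), (-114, 32, -29, 29), (-108, 41, -30, 37), (-102, 35, -28, 36), (-96, 44, -29, 38), (-90, 33, -30, 46), (-66, 10, -46, 45), (6, 3, -18, 36), (18, 4, 8, 46), (24, 4, 0, 42), (36, 4, -13, 27), (78, 5, 16, 39), (84, 3, 33, 41), (90, 8, -13, 40)]
top0 40 [(-66, 5, -6, 8), (30, 17, -15, 13), (36, 26, -13, 32), (42, 34, -14, 32), (48, 39, -15, 34), (54, 24, -15, 33), (60, 19, -13, 32), (66, 24, -14, 34), (72, 27, -15, 33), (78, 29, -13, 32), (84, 22, -15, 13), (90, 21, -15, 13)]
top0 48 [(-78, 3, 2, 8), (-66, 7, -8, 6), (24, 3, -4, 0), (72, 4, -3, 4), (78, 5, 1, 20)]
top0 56 [(-78, 10, -8, 6), (-72, 13, -8, 8), (-66, 7, -7, 7), (18, 8, -8, 8), (24, 16, -9, 7), (72, 4, -5, 5)]
top0 66 [(72, 6, -7, 6)]
top0 77 [(60, 5, -4, 6), (66, 13, -8, 6), (72, 12, -8, 7)]
[ 0.1135  0.5181  1.1918  0.     -0.0008  0.2271]
```

Request:
carry_out --pt "0.1135 0.518 1 0 -0.0008 0.227" --pt "0.1135 0.518 1 0 -0.0008 0.227" --pt "0.1135 0.518 1 0 -0.0008 0.227" --pt "0.1135 0.518 1 0 -0.0008 0.227" --pt "0.1135 0.518 1 0 -0.0008 0.227" --pt "0.1135 0.518 1 0 -0.0008 0.227" --pt "0.1135 0.518 1 0 -0.0008 0.227" --pt "0.1135 0.518 1 0 -0.0008 0.227" --jaw 0.15 --grip_force 40

```text
time_s: 2.15
eef_pos: [440.7, 282.1, 148.6]
eef_rot: [0.286, 0.958, -0.001, 0.0]
wrist_force: [0.1, 0.7, 0.7]
opening: 49.2
finger_force: 0.0
```

```bash
cat >> m.py <<'E'
def box(n,xr,yr,z0=12,z1=40,save=None):
    p,P=cloud(n)
    if save: cv2.imwrite('pics/'+save,p)
    Q=P.reshape(-1,3);Q=Q[(Q[:,2]>z0)&(Q[:,2]<z1)&(Q[:,0]>xr[0])&(Q[:,0]<xr[1])&(Q[:,1]>yr[0])&(Q[:,1]<yr[1])]
    if len(Q)<10: print('none',len(Q));return
    (x,y),(a,b),t=cv2.minAreaRect(Q[:,:2].astype(np.float32))
    if a<b: a,b,t=b,a,t+90
    print(n,'c',x,y,'size',a,b,'yaw',t,'z',np.percentile(Q[:,2],[50,95]),len(Q)); return x,y,t
E
python3 - <<'E'
from m import *
st()
r=box('wrist',(400,480),(240,330),save='w2.png')
print(delta([r[0],r[1],16.5],r[2]))
E
```

```text
t 2.15 pos [440.6534 282.0628 148.6302] yaw 146.74609197061204 F [0.0799 0.7403 0.6862] op 49.2 ff 0.0 q [ 0.3389  0.1225  1.8368 -0.0013  1.1826 -0.651 ]
wrist c 442.0915832519531 282.2261657714844 size 38.66684341430664 21.278003692626953 yaw 146.58868789672852 z [21.7683 22.8559] 458
[ 0.0044 -0.0003  0.6693  0.0006  0.001   0.0005]
```

Request:
carry_out --pt "0.0 0.0 0.2 0 0 0" --pt "0.0 0 0.4 0 0 0" --pt "0.003 0 0.55 0 0.001 0" --pt "0.003 0 0.61 0 0.001 0" --pt "0.003 0 0.64 0 0.001 0" --pt "0.003 0 0.66 0 0.001 0" --pt "0.003 0 0.66 0 0.001 0"

```text
time_s: 2.78
eef_pos: [444.1, 281.5, 19.0]
eef_rot: [0.289, 0.957, 0.001, 0.001]
wrist_force: [-0.2, 0.3, 0.5]
opening: 49.2
finger_force: 0.0
```

Request:
carry_out --pt "0 0 0 0 0 0" --pt "0 0 0 0 0 0" --pt "0 0 0 0 0 0" --pt "0 0 0 0 0 0" --pt "0 0 0 0 0 0" --pt "0 0 0 0 0 0" --jaw -1

```text
time_s: 3.28
eef_pos: [444.0, 281.6, 19.2]
eef_rot: [0.289, 0.957, 0.002, 0.001]
wrist_force: [0.4, 0.2, 6.7]
opening: 21.5
finger_force: 40.4
```

Request:
carry_out --pt "0 0 -0.1 0 0 0" --pt "0 0 -0.3 0 0 0" --pt "0 0 -0.5 0 0 0" --pt "0 0 -0.6 0 0 0" --pt "0 0 -0.6 0 0 0"

```text
time_s: 3.7
eef_pos: [446.2, 282.3, 143.8]
eef_rot: [0.289, 0.957, 0.004, 0.005]
wrist_force: [0.4, 0.4, 0.3]
opening: 20.9
finger_force: 39.5
```

```bash
python3 - <<'E'
from m import *
st()
r=box('wrist',(400,480),(240,330),z0=90,z1=140,save='w3.png')
c=np.array([607.3,119.0]);a=np.radians(186.95);ex=np.array([np.cos(a),np.sin(a)])
t=c+ex*(-65+19+2);print(t,delta([*t,110],186.95))
E
```

```text
t 3.7 pos [446.2346 282.3376 143.8496] yaw 146.41931690475192 F [0.3908 0.3861 0.3047] op 20.9 ff 39.5150363445282 q [ 0.3344  0.1317  1.8371  0.0013  1.1607 -0.6508]
wrist c 443.9691467285156 284.25433349609375 size 42.62038040161133 39.783424377441406 yaw 4.9698710441589355 z [130.6189 138.6601] 2061
[650.9767 124.3241] [-1.2946 -0.0854  0.1574  0.0016  0.0018 -0.2252]
```

View pics/w3.png

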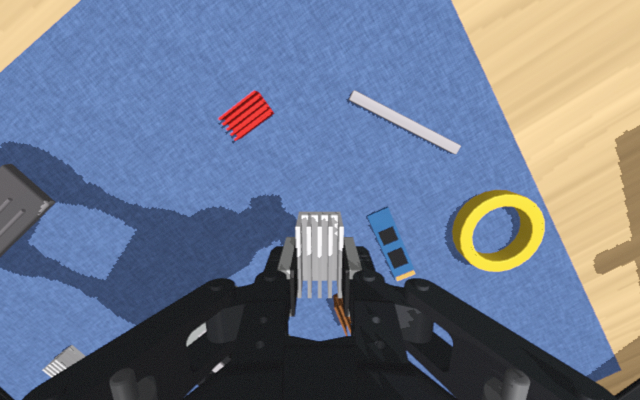

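Held squarely: the sink spans (296–344, 212–298) between the pads. I'll move it over the caliper.

Request:
carry_out --pt "-1 -0.07 0 0.0016 0.0018 -0.225" --pt "-1 -0.07 0 0.0016 0.0018 -0.225" --pt "-1 -0.07 0 0.0016 0.0018 -0.225" --pt "-1 -0.07 0 0.0016 0.0018 -0.225" --pt "-1 -0.07 0 0.0016 0.0018 -0.225" --pt "-1 -0.07 0 0.0016 0.0018 -0.225" --pt "-1 -0.07 0 0.0016 0.0018 -0.225"

```text
time_s: 4.33
eef_pos: [601.2, 156.8, 134.7]
eef_rot: [-0.06, 0.998, -0.001, -0.005]
wrist_force: [-0.5, -0.7, 0.2]
opening: 21.1
finger_force: 39.5
```

```bash
python3 - <<'E'
from m import *
st();print(delta([651,124.3,90],186.95))
E
```

```text
t 4.33 pos [601.2481 156.8134 134.7238] yaw -173.13908626910086 F [-0.5338 -0.656   0.2198] op 21.1 ff 39.48834836483002 q [ 0.0618  0.3847  1.5501 -0.002   1.2171 -1.628 ]
[-0.2299 -0.1908  0.2215 -0.0004 -0.0033 -0.0005]
```

Request:
carry_out --pt "-0.23 -0.191 0.0 -0.0004 -0.0033 0" --pt "-0.23 -0.191 0.0 -0.0004 -0.0033 0" --pt "-0.23 -0.191 0.1 -0.0004 -0.0033 0" --pt "-0.23 -0.191 0.2 -0.0004 -0.0033 0" --pt "-0.23 -0.191 0.22 -0.0004 -0.0033 0" --pt "-0.23 -0.191 0.22 -0.0004 -0.0033 0"

```text
time_s: 4.83
eef_pos: [648.0, 126.9, 89.4]
eef_rot: [-0.06, 0.998, 0.0, -0.002]
wrist_force: [0.2, -0.0, -0.5]
opening: 21.1
finger_force: 39.5
```

```bash
python3 - <<'E'
from m import *
st();p,P=cloud('wrist');cv2.imwrite('pics/w4.png',p)
c=np.array([607.3,119.0]);a=np.radians(186.95);ex=np.array([np.cos(a),np.sin(a)]);ey=np.array([-ex[1],ex[0]])
Q=P.reshape(-1,3);q=Q[:,:2]-c;L=np.stack([q@ex,q@ey,Q[:,2]],1)
for n,z0,z1,x0,x1 in(('blade',45,60,5,40),('lug',70,90,50,90),('sink',60,96,-75,5),('anvil',50,60,-90,-55)):
    S=L[(L[:,2]>z0)&(L[:,2]<z1)&(L[:,0]>x0)&(L[:,0]<x1)&(abs(L[:,1])<13)]
    if len(S):print(n,len(S),np.percentile(S,2,axis=0),np.percentile(S,98,axis=0))
print(delta([651,124.3,44.5],186.95))
E
```

```text
t 4.83 pos [647.9724 126.9165  89.3518] yaw -173.13288121136154 F [ 0.216  -0.0322 -0.5088] op 21.1 ff 39.51352000236511 q [ 0.0107  0.5256  1.4557  0.0003  1.1641 -1.6801]
blade 656 [15.902  -7.932  53.5866] [25.8095  9.1528 59.1776]
lug 1534 [58.6223 -6.852  71.6595] [72.121   8.177  82.0428]
sink 3518 [-56.89   -12.6373  73.268 ] [-19.6525  10.7648  93.1034]
anvil 410 [-84.1639  -7.5517  56.4702] [-69.5271   8.2558  58.8496]
[-0.0063 -0.0138  0.2345  0.0001 -0.0001 -0.0003]
```

View pics/w4.png

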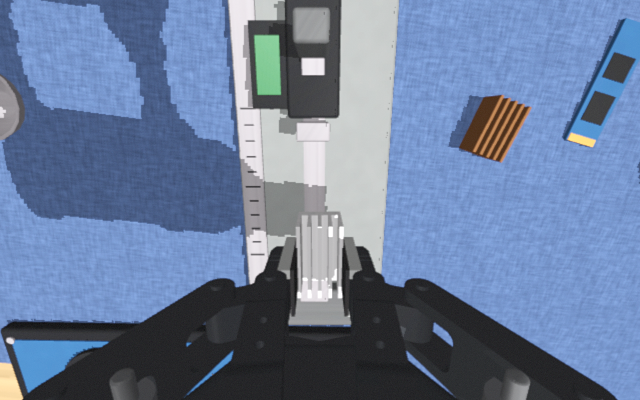

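Sink in the grip at (296–344, 212–300) above the gap, with blade (313,130) and lug (312,25) ahead of it and in line. I'll lower it, slightly towards the anvil.

Request:
carry_out --pt "-0.02 -0.008 0.08 0 0 0" --pt "-0.02 -0.008 0.15 0 0 0" --pt "-0.02 -0.008 0.2 0 0 0" --pt "-0.02 -0.008 0.215 0 0 0" --pt "-0.02 -0.008 0.225 0 0 0" --pt "-0.02 -0.008 0.225 0 0 0" --pt "-0.02 -0.008 0.225 0 0 0"

```text
time_s: 5.47
eef_pos: [658.3, 125.6, 57.3]
eef_rot: [-0.061, 0.998, -0.001, 0.005]
wrist_force: [-18.5, -1.3, 36.3]
opening: 21.4
finger_force: 65.3
```

```bash
python3 -c "
from h import *
st()"
```

```text
t 5.47 pos [658.3192 125.5872  57.338 ] yaw -173.06011939989554 F [-18.5365  -1.2595  36.3285] op 21.4 ff 65.32286524772644 q [ 0.0089  0.5814  1.4459 -0.0008  1.105  -1.6826]
```

Request:
carry_out --pt "0.03 0 -0.05 0 0 0" --pt "0.05 0 -0.15 0 0 0" --pt "0.05 0 -0.2 0 0 0" --pt "0.05 0 -0.2 0 0 0" --pt "0.05 0 -0.2 0 0 0" --pt "0.05 0 -0.2 0 0 0"

```text
time_s: 5.97
eef_pos: [645.1, 123.9, 87.1]
eef_rot: [-0.06, 0.998, 0.0, 0.001]
wrist_force: [-0.2, -0.1, -1.0]
opening: 21.0
finger_force: 60.0
```

```bash
cat >> m.py <<'E'
C=np.array([607.3,119.0]);A=np.radians(186.95);EX=np.array([np.cos(A),np.sin(A)]);EY=np.array([-EX[1],EX[0]])
def cal(q): q=np.asarray(q)[...,:2]-C; return np.stack([q@EX,q@EY],-1)
def look(save=None,sz=(60,96)):
    s=manip.read_state();st();print('tcp cal',cal(s['eef_pos']))
    p,P=cloud('wrist')
    if save: cv2.imwrite('pics/'+save,p)
    Q=P.reshape(-1,3);L=np.c_[cal(Q),Q[:,2]]
    for n,z0,z1,x0,x1 in(('blade',45,62,-30,50),('lug',70,90,20,90),('sink',*sz,-75,15),('anvil',50,62,-90,-55)):
        S=L[(L[:,2]>z0)&(L[:,2]<z1)&(L[:,0]>x0)&(L[:,0]<x1)&(abs(L[:,1])<13)]
        if len(S):print(n,len(S),np.percentile(S,2,axis=0),np.percentile(S,98,axis=0))
E
python3 - <<'E'
from m import *
look('w5.png',(50,110))
E
```

```text
t 5.97 pos [645.1346 123.8873  87.1088] yaw -173.09859473329655 F [-0.2381 -0.0866 -1.0455] op 21.0 ff 60.04863739013672 q [ 0.0061  0.5165  1.4736  0.0002  1.149  -1.6852]
tcp cal [-38.1479  -0.2733]
blade 667 [15.9734 -7.7764 55.3268] [25.856   9.1486 59.0404]
lug 1542 [58.6762 -6.8452 72.6557] [72.2433  8.0901 82.0684]
sink 4477 [-50.3197 -11.9366  74.4864] [-12.7948  11.8914 109.6617]
anvil 289 [-84.1796  -8.0093  56.4583] [-75.7      9.5689  59.0307]
```

View pics/w5.png

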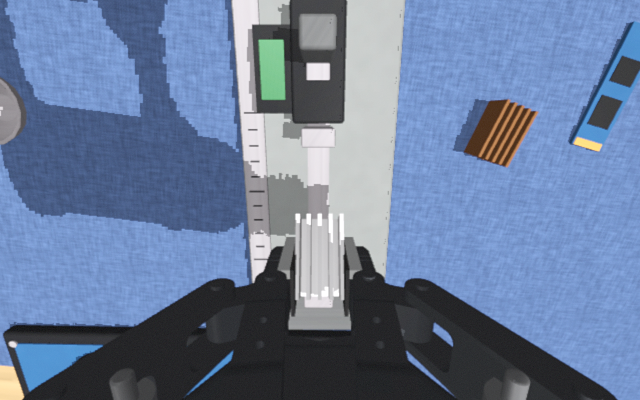

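```bash
python3 - <<'E'
from m import *
p,P=cloud('wrist');Q=P.reshape(-1,3);L=np.c_[cal(Q),Q[:,2]]
S=L[(abs(L[:,1])<8.5)&(L[:,0]>-70)&(L[:,0]<0)&(L[:,2]>50)&(L[:,2]<125)]
for x in range(-66,0,4):
    z=S[abs(S[:,0]-x)<2,2]
    if len(z)>5: print(x,len(z),np.percentile(z,[2,50,90,99]))
E
```

```text
-50 181 [88.8245 90.6296 91.5739 92.1655]
-46 203 [ 86.2147  88.5928  89.8166 104.1482]
-42 351 [ 84.2669  87.5324 104.8819 105.6612]
-38 353 [ 82.0514  85.6281 102.7903 104.0046]
-34 321 [ 80.0369  82.8401 100.6859 101.7296]
-30 328 [77.9134 80.7413 98.4097 99.6566]
-26 314 [75.4918 78.6795 96.3124 97.2662]
-22 310 [73.2712 76.4346 93.9781 94.9013]
-18 206 [72.6478 90.0878 92.0334 92.7925]
-14 120 [80.8438 88.7316 90.0603 90.7575]
-10 39 [86.8519 87.7029 88.586  88.8237]
```

The sink caught the anvil's top edge and pitched about 28° in the grip. There is 15 mm of clearance here, so I'll set it down and let it fall flat.

Request:
carry_out --pt "0 0 0.08 0 0 0" --pt "0 0 0.16 0 0 0" --pt "0 0 0.2 0 0 0" --pt "0 0 0.215 0 0 0" --pt "0 0 0.22 0 0 0" --pt "0 0 0.22 0 0 0" --grip_force 20

```text
time_s: 6.57
eef_pos: [645.8, 123.8, 43.9]
eef_rot: [-0.06, 0.998, -0.0, 0.002]
wrist_force: [-1.0, -0.1, -1.9]
opening: 21.3
finger_force: 60.1
```

Request:
carry_out --pt "0 0 0 0 0 0" --pt "0 0 0 0 0 0" --pt "0 0 0 0 0 0" --pt "0 0 0 0 0 0" --jaw -0.35

```text
time_s: 6.9
eef_pos: [646.0, 123.8, 44.5]
eef_rot: [-0.06, 0.998, -0.0, 0.002]
wrist_force: [-0.7, 0.4, -0.1]
opening: 27.7
finger_force: 0.0
```

```bash
python3 - <<'E'
from m import *
look('w6.png',(30,56))
E
```

```text
t 6.9 pos [646.0176 123.7604  44.4695] yaw -173.09915486201825 F [-0.7066  0.3641 -0.0838] op 27.7 ff 0.0 q [ 0.0059  0.5745  1.4852  0.0002  1.0774 -1.6854]
tcp cal [-39.0092  -0.0405]
blade 1528 [-29.1857  -9.6338  45.2006] [25.8826  9.8133 58.9238]
lug 1378 [58.5397 -6.6738 70.4588] [62.2896  8.0955 81.7539]
sink 3374 [-67.1154 -10.3073  30.066 ] [-23.1095  10.8098  54.6576]
anvil 689 [-70.9625  -7.7535  50.3305] [-65.6701   9.1694  58.5575]
```

View pics/w6.png

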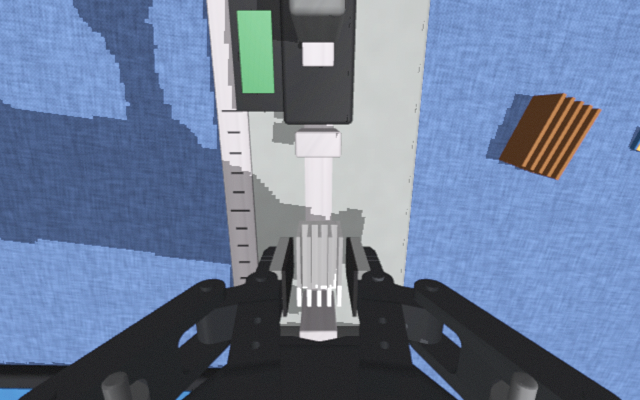

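The sink lies between the fingers at (298–342, 225–305). I'll open further, lift clear and check it's flat.

Request:
carry_out --pt "0 0 0 0 0 0" --pt "0 0 0 0 0 0" --pt "0 0 -0.05 0 0 0" --pt "0 0 -0.15 0 0 0" --pt "0 0 -0.3 0 0 0" --pt "0 0 -0.3 0 0 0" --jaw -0.1

```text
time_s: 7.45
eef_pos: [649.5, 123.9, 111.3]
eef_rot: [-0.06, 0.998, -0.0, 0.007]
wrist_force: [1.6, -0.6, 1.4]
opening: 38.2
finger_force: 0.0
```

```bash
cat >> m.py <<'E'
def sinkprof(hi=56):
    p,P=cloud('wrist');Q=P.reshape(-1,3);L=np.c_[cal(Q),Q[:,2]]
    S=L[(abs(L[:,1])<15)&(L[:,0]>-64)&(L[:,0]<12)&(L[:,2]>38)&(L[:,2]<hi)]
    r=cv2.minAreaRect(S[:,:2].astype(np.float32));print('sink cal',r,np.percentile(S[:,2],[5,50,95]),np.percentile(S,[1,99],axis=0))
E
python3 - <<'E'
from m import *
look(None,(38,52));sinkprof()
E
```

```text
t 7.45 pos [649.4891 123.8892 111.2882] yaw -173.0884628354731 F [ 1.5596 -0.6314  1.3599] op 38.2 ff 0.0 q [ 0.0061  0.4889  1.4597  0.0002  1.1784 -1.6854]
tcp cal [-42.4707   0.2518]
blade 613 [-29.1941  -9.4808  45.2396] [25.6264 10.4733 58.9099]
lug 1126 [58.6779 -6.9357 72.7146] [71.9649  8.3891 81.9988]
sink 990 [-66.9166 -10.4157  38.652 ] [-23.3167  10.856   50.866 ]
anvil 679 [-82.9952  -7.6382  50.9891] [-66.0882   9.1524  59.0032]
sink cal ((-42.2859001159668, 0.28480052947998047), (22.095439910888672, 38.53096389770508), 89.58761596679688) [40.4134 45.7059 46.7602] [[-61.0407 -10.5687  38.1866]
 [-23.1491  11.2177  47.1951]]
```

Flat and aligned: x from −61 to −23 in the caliper frame, with the anvil at about −66. Next is the lug.

Request:
carry_out --pt "0.1 -0.002 0 0 0 0" --pt "0.3 -0.002 0 0 0 0" --pt "0.45 -0.002 0 0 0 0" --pt "0.52 -0.002 0 0 0 0" --pt "0.52 -0.002 0.1 0 0 0" --pt "0.52 -0.002 0.18 0 0 0" --pt "0.52 -0.002 0.18 0 0 0" --pt "0.52 -0.002 0.18 0 0 0"

```text
time_s: 8.22
eef_pos: [540.8, 110.9, 66.1]
eef_rot: [-0.06, 0.998, 0.0, -0.0]
wrist_force: [0.1, 0.5, 0.8]
opening: 38.5
finger_force: 0.0
```

```bash
python3 - <<'E'
from m import *
look('w7.png',(38,52))
E
```

```text
t 8.22 pos [540.7995 110.8579  66.0903] yaw -173.0985645738219 F [0.0606 0.5033 0.765 ] op 38.5 ff 0.0 q [-0.0169  0.3115  1.7989  0.0003  1.0316 -1.7082]
tcp cal [66.9971  0.0355]
blade 894 [16.7059 -7.9839 45.5797] [26.4915  9.3227 58.6414]
lug 1311 [59.8006 -7.0527 71.086 ] [73.1104  8.1671 81.7718]
```

Request:
carry_out --pt "0 0 0 0 0 0" --pt "0 0 0 0 0 0" --pt "0 0 0 0 0 0" --pt "0 0 0 0 0 0" --pt "0 0 0 0 0 0" --jaw -1 --grip_force 20

```text
time_s: 8.68
eef_pos: [543.2, 110.8, 68.5]
eef_rot: [-0.06, 0.998, -0.0, 0.003]
wrist_force: [-0.0, -0.7, 4.5]
opening: 15.7
finger_force: 24.8
```

```bash
python3 - <<'E'
from m import *
look()
E
```

```text
t 8.68 pos [543.2495 110.79    68.5164] yaw -173.09707107678895 F [-0.0041 -0.7388  4.4932] op 15.7 ff 24.755021631717682 q [-0.0169  0.3092  1.7961  0.0001  1.0308 -1.7082]
tcp cal [64.5733  0.3994]
blade 882 [16.7515 -8.0648 45.5901] [26.5316  9.2417 58.6963]
lug 1932 [ 57.4751 -12.2856  70.7193] [75.936  12.2293 89.2899]
```

Request:
carry_out --pt "-0.02 0 0 0 0 0" --pt "-0.05 0 0 0 0 0" --pt "-0.08 0 0 0 0 0" --pt "-0.11 0 0 0 0 0" --pt "-0.14 0 0 0 0 0" --pt "-0.16 0 0 0 0 0" --pt "-0.17 0 0 0 0 0" --pt "-0.175 0 0 0 0 0"

```text
time_s: 9.4
eef_pos: [578.0, 115.0, 68.5]
eef_rot: [-0.06, 0.998, -0.0, 0.002]
wrist_force: [-0.6, -0.2, 6.4]
opening: 15.5
finger_force: 25.0
```

Request:
carry_out --pt "0 0 0 0 0 0" --pt "0 0 0 0 0 0"

```text
time_s: 9.57
eef_pos: [577.8, 114.9, 68.5]
eef_rot: [-0.06, 0.998, -0.0, 0.002]
wrist_force: [-0.2, -0.7, 5.8]
opening: 15.2
finger_force: 25.0
```

```bash
python3 - <<'E'
from m import *
look('w8.png',(38,50))
E
```

```text
t 9.57 pos [577.826  114.9391  68.4932] yaw -173.0944427288032 F [-0.1581 -0.6627  5.7819] op 15.2 ff 25.016265213489532 q [-0.0086  0.3877  1.6935 -0.0001  1.0556 -1.6998]
tcp cal [29.7488  0.4646]
blade 1660 [-28.1828 -10.1949  45.1952] [45.3471  9.6022 61.365 ]
lug 1917 [ 24.5969 -12.173   70.708 ] [41.1199 12.2045 89.3559]
sink 754 [-34.5566 -10.316   39.4018] [-0.1136 10.7736 49.6376]
```

Request:
carry_out --pt "-0.01 0 0 0 0 0" --pt "-0.02 0 0 0 0 0" --pt "-0.03 0 0 0 0 0" --pt "-0.04 0 0 0 0 0" --pt "-0.045 0 0 0 0 0" --pt "-0.045 0 0 0 0 0"

```text
time_s: 10.12
eef_pos: [586.7, 116.0, 68.5]
eef_rot: [-0.06, 0.998, -0.0, 0.002]
wrist_force: [-0.4, -1.3, 6.7]
opening: 15.3
finger_force: 25.0
```

```bash
cat >> m.py <<'E'
def faces(save=None):
    s=manip.read_state();print('t',s['time_s'],'tcp cal',cal(s['eef_pos']),'F along cal x',R.from_quat(s['eef_rot']).inv().apply(s['wrist_force'])[0], s['opening'])
    p,P=cloud('wrist')
    if save: cv2.imwrite('pics/'+save,p)
    Q=P.reshape(-1,3);L=np.c_[cal(Q),Q[:,2]];L=L[abs(L[:,1])<6]
    f=lambda a,b,z0,z1:L[(L[:,0]>a)&(L[:,0]<b)&(L[:,2]>z0)&(L[:,2]<z1),0]
    b=f(-60,40,56,61);b=b[b<np.median(b)+12];k=f(-64,30,43,50);an=f(-80,-55,52,60)
    pr=lambda v:np.percentile(v,[2,98]) if len(v)>5 else None
    print('blade',pr(b),'sink',pr(k),'anvil',pr(an))
E
python3 - <<'E'
from m import *
faces('w9.png')
E
```

```text
t 10.1167 tcp cal [20.7978  0.4679] F along cal x 0.5436959524351097 15.32053278111523
blade [-24.4466 -14.9801] sink [-43.2124  29.8125] anvil None
```

View pics/w9.png

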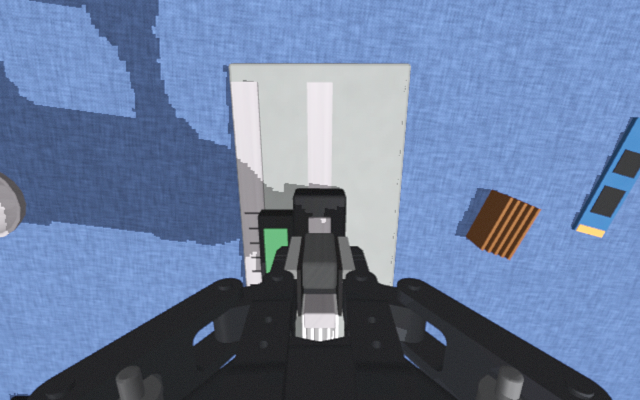

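The blade (320,290 region) has reached the sink (320,328), and the lug is gripped at (320,260). I'll advance in small steps.

Request:
carry_out --pt "-0.006 0 0 0 0 0" --pt "-0.012 0 0 0 0 0" --pt "-0.018 0 0 0 0 0" --pt "-0.022 0 0 0 0 0" --pt "-0.022 0 0 0 0 0"

```text
time_s: 10.58
eef_pos: [590.9, 116.5, 68.5]
eef_rot: [-0.06, 0.998, -0.0, 0.002]
wrist_force: [-1.3, -0.9, 7.1]
opening: 15.5
finger_force: 25.1
```

```bash
python3 -c "
from m import *
faces();faces()"
```

```text
t 10.5833 tcp cal [16.5781  0.4836] F along cal x 1.3704651961411134 15.47993551278228
blade [-27.3303 -17.785 ] sink [-46.8618  29.7606] anvil None
t 10.6333 tcp cal [16.6547  0.4777] F along cal x 1.2269393944406635 15.10629514467629
blade [-27.5299 -17.7565] sink [-47.3254  29.6203] anvil None
```

Request:
carry_out --pt "-0.005 0 0 0 0 0" --pt "-0.01 0 0 0 0 0" --pt "-0.01 0 0 0 0 0" --pt "-0.01 0 0 0 0 0"

```text
time_s: 11.02
eef_pos: [592.6, 116.7, 68.5]
eef_rot: [-0.06, 0.998, -0.0, 0.002]
wrist_force: [-2.5, -0.5, 6.8]
opening: 15.4
finger_force: 24.1
```

```bash
python3 -c "
from m import *
faces();faces()"
```

```text
t 11.0167 tcp cal [14.8453  0.4961] F along cal x 2.494267986068425 15.398010523169996
blade [-28.0042 -17.7934] sink [-48.9094  29.6819] anvil None
t 11.0667 tcp cal [14.8479  0.4709] F along cal x 1.5127167787789846 15.489378317873493
blade [-27.9965 -17.7465] sink [-49.134   29.4702] anvil None
```

Request:
carry_out --pt "-0.004 0 0 0 0 0" --pt "-0.008 0 0 0 0 0" --pt "-0.008 0 0 0 0 0" --pt "-0.008 0 0 0 0 0" --pt "-0.008 0 0 0 0 0" --pt "-0.008 0 0 0 0 0" --pt "-0.008 0 0 0 0 0" --pt "-0.008 0 0 0 0 0"

```text
time_s: 11.78
eef_pos: [594.0, 116.9, 68.5]
eef_rot: [-0.06, 0.998, -0.0, 0.002]
wrist_force: [-2.9, -1.2, 6.6]
opening: 15.8
finger_force: 24.1
```

```bash
python3 -c "
from m import *
faces();faces();st();faces()"
```

```text
t 11.7833 tcp cal [13.4249  0.4871] F along cal x 2.9977402336135066 15.774720158363182
blade [-28.1253 -17.8812] sink [-50.2654  29.6294] anvil None
t 11.8333 tcp cal [13.442   0.4738] F along cal x 2.131477714254783 15.329039480692929
blade [-28.0807 -17.8171] sink [-50.2475  29.6794] anvil None
t 11.88 pos [594.0263 116.9161  68.4944] yaw -173.0874784903719 F [-3.428  -0.7932  7.2008] op 15.5 ff 24.085039794445038 q [-0.0049  0.425   1.643  -0.0003  1.0703 -1.6962]
t 11.8833 tcp cal [13.4283  0.4624] F along cal x 3.475274735452853 15.512108693881267
blade [-28.0525 -17.6661] sink [-50.2074  29.6612] anvil None
```

Request:
carry_out --pt "0 0 0 0 0 0" --pt "0 0 0 0 0 0" --pt "0 0 0 0 0 0" --pt "0 0 0 0 0 0"

```text
time_s: 12.27
eef_pos: [594.0, 116.9, 68.5]
eef_rot: [-0.06, 0.998, -0.0, 0.002]
wrist_force: [-2.5, -1.7, 7.2]
opening: 15.5
finger_force: 24.1
```

Request:
carry_out --pt "0.02 0 0 0 0 0" --pt "0.06 0 0 0 0 0" --pt "0.12 0 0 0 0 0" --pt "0.18 0 0 0 0 0" --pt "0.23 0 0 0 0 0" --pt "0.26 0 0 0 0 0" --pt "0.265 0 0 0 0 0" --pt "0.265 0 0 0 0 0"

```text
time_s: 12.93
eef_pos: [541.7, 110.6, 68.5]
eef_rot: [-0.06, 0.998, -0.0, 0.003]
wrist_force: [1.3, -0.0, 5.5]
opening: 15.7
finger_force: 23.9
```

Request:
carry_out --pt "0 0 0 0 0 0" --pt "0 0 0 0 0 0" --pt "0 0 0 0 0 0" --pt "0 0 -0.1 0 0 0" --pt "0 0 -0.2 0 0 0" --pt "0 0 -0.22 0 0 0" --pt "0 0 -0.22 0 0 0" --jaw -0.1

```text
time_s: 13.52
eef_pos: [542.2, 110.8, 112.7]
eef_rot: [-0.06, 0.998, -0.0, 0.003]
wrist_force: [0.8, -0.7, 0.6]
opening: 38.2
finger_force: 0.0
```

Request:
carry_out --pt "-0.15 0 0 0 0 0" --pt "-0.3 0 0 0 0 0" --pt "-0.42 0 0 0 0 0" --pt "-0.47 0 0 0 0 0" --pt "-0.47 0 0 0 0 0" --pt "-0.47 0 0 0 0 0" --pt "-0.47 0 0 0 0 0"

```text
time_s: 14.1
eef_pos: [632.9, 122.0, 110.3]
eef_rot: [-0.06, 0.998, 0.0, 0.0]
wrist_force: [-0.5, 0.2, -0.1]
opening: 38.5
finger_force: 0.0
```

```bash
python3 -c "
from m import *
st();faces();sinkprof()"
```

```text
t 14.1 pos [632.9254 122.0237 110.3258] yaw -173.09175944628606 F [-0.5465  0.2339 -0.1249] op 38.5 ff 0.0 q [ 0.0033  0.4606  1.5009  0.0001  1.1797 -1.6881]
t 14.1 tcp cal [-25.803    0.0993] F along cal x 0.5144916329113107 38.51280849560199
blade [16.6094 25.9648] sink [-63.0026  29.5473] anvil [-79.446  -66.0515]
sink cal ((-45.93247604370117, 0.06847667694091797), (35.891998291015625, 22.033634185791016), 0.5532774329185486) [39.5625 45.5832 46.6564] [[-63.6343 -10.7617  38.4077]
 [-28.2437  10.9023  47.0684]]
```

Request:
carry_out --pt "-0.06 0 0 0 0 0" --pt "-0.096 0 0.1 0 0 0" --pt "-0.096 0 0.2 0 0 0" --pt "-0.096 0 0.28 0 0 0" --pt "-0.096 0 0.32 0 0 0" --pt "-0.096 0 0.335 0 0 0" --pt "-0.096 0 0.335 0 0 0" --pt "-0.096 0 0.335 0 0 0"

```text
time_s: 14.87
eef_pos: [654.3, 124.3, 46.0]
eef_rot: [-0.06, 0.998, -0.0, 0.002]
wrist_force: [0.3, 0.6, 0.1]
opening: 38.3
finger_force: 0.0
```

Request:
carry_out --pt "0 0 0 0 0 0" --pt "0 0 0 0 0 0" --pt "0 0 0 0 0 0" --pt "0 0 0 0 0 0" --pt "0.02 0 -0.005 0 0 0" --pt "0.04 0 -0.01 0 0 0" --pt "0.04 0 -0.1 0 0 0" --pt "0.04 0 -0.2 0 0 0" --jaw -1 --grip_force 50

```text
time_s: 15.53
eef_pos: [643.2, 123.3, 82.8]
eef_rot: [-0.06, 0.998, 0.0, -0.001]
wrist_force: [0.7, 0.2, -0.1]
opening: 20.8
finger_force: 50.2
```

Request:
carry_out --pt "0 0 -0.2 0 0 0" --pt "0 0 -0.4 0 0 0" --pt "0 0 -0.6 0 0 0" --pt "0 0 -0.8 0 0 0" --pt "0 0 -0.8 0 0 0"

```text
time_s: 15.95
eef_pos: [649.1, 123.5, 255.9]
eef_rot: [-0.06, 0.998, -0.0, 0.01]
wrist_force: [1.5, -0.2, 1.6]
opening: 20.5
finger_force: 50.3
```

```bash
python3 - <<'E'
from m import *
st()
D=np.load('top0.npz')['P'];Q=D.reshape(-1,3)
# lid outline
S=Q[(Q[:,2]>60)&(Q[:,2]<260)&(Q[:,0]>230)&(Q[:,0]<420)&(Q[:,1]>-420)&(Q[:,1]<-130)]
for z in range(60,220,15):
    k=S[abs(S[:,2]-z)<7]
    if len(k): print(z,len(k),np.percentile(k,[2,98],axis=0)[:,:2].ravel())
# case floor / far rim
S=Q[(Q[:,2]>40)&(Q[:,2]<50)&(Q[:,0]>480)&(Q[:,0]<560)&(Q[:,1]>-420)&(Q[:,1]<-130)]
print(np.percentile(S,[2,98],axis=0))
E
```

```text
t 15.95 pos [649.1394 123.4995 255.8749] yaw -173.08347770894724 F [ 1.5025 -0.1547  1.5775] op 20.5 ff 50.26240825653076 q [ 0.0054  0.3571  1.339   0.0002  1.4252 -1.6861]
60 6 [ 352.8969 -322.0793  369.2717 -153.6459]
75 19 [ 352.4273 -322.2702  368.6255 -154.0092]
90 18 [ 347.4409 -348.5869  365.5312 -153.4136]
105 17 [ 347.6014 -337.5557  363.9133 -153.2424]
120 21 [ 347.7509 -321.7841  363.5384 -153.5326]
135 18 [ 343.0668 -347.0045  361.5571 -153.4967]
150 19 [ 343.2473 -336.0701  359.0668 -152.632 ]
165 32 [ 304.1187 -317.4344  358.6616 -152.1189]
180 165 [ 297.5326 -333.9563  353.6814 -154.9995]
195 39 [ 322.5667 -347.6081  354.4329 -152.0357]
210 257 [ 329.7026 -341.7163  354.1191 -155.5642]
[[ 483.1993 -365.3635   40.5796]
 [ 528.5446 -167.8718   48.6531]]
```

Request:
carry_out --pt "0.1 -0.2 0 0 0 0.04" --pt "0.2 -0.4 0 0 0 0.08" --pt "0.3 -0.6 0 0 0 0.12" --pt "0.4 -0.8 0 0 0 0.16" --pt "0.5 -1 0 0 0 0.2" --pt "0.55 -1 0 0 0 0.23" --pt "0.6 -1 0 0 0 0.27" --pt "0.6 -1 0 0 0 0.3"

```text
time_s: 16.62
eef_pos: [548.0, -90.9, 243.7]
eef_rot: [0.404, 0.915, 0.001, 0.001]
wrist_force: [-0.0, 0.8, -0.4]
opening: 20.6
finger_force: 50.2
```

```bash
python3 -c "
from m import *
st();print(delta([470,-285,200],95))"
```

```text
t 16.62 pos [547.9592 -90.9298 243.7455] yaw 132.3957261357961 F [-0.0154  0.7528 -0.4402] op 20.6 ff 50.234692096710205 q [-0.3826  0.108   1.6557  0.0011  1.3765 -1.1228]
[-0.4536 -0.9425  0.2176  0.0006  0.0001  0.2078]
```

Request:
carry_out --pt "-0.08 -0.16 0.0 0 0 0.035" --pt "-0.16 -0.32 0.0 0 0 0.07" --pt "-0.24 -0.5 0.0 0 0 0.105" --pt "-0.33 -0.68 0.05 0 0 0.14" --pt "-0.4 -0.84 0.1 0 0 0.175" --pt "-0.45 -0.94 0.15 0 0 0.207" --pt "-0.45 -0.94 0.2 0 0 0.207" --pt "-0.45 -0.94 0.2 0 0 0.207"

```text
time_s: 17.28
eef_pos: [471.9, -283.1, 201.2]
eef_rot: [0.672, 0.741, 0.001, -0.001]
wrist_force: [0.4, 1.2, -1.4]
opening: 20.6
finger_force: 50.2
```

```bash
python3 - <<'E'
from m import *
st();print(delta([470,-285,60],95))
p,P=cloud('side');cv2.imwrite('pics/s2.png',cv2.resize(p[0:300,260:640],None,fx=2,fy=2))
E
```

```text
t 17.28 pos [ 471.9291 -283.1047  201.2472] yaw 95.56176632352648 F [ 0.4432  1.2019 -1.4117] op 20.6 ff 50.22612154483795 q [-0.7615  0.1336  1.7137  0.0029  1.2969 -0.8594]
[-0.0112 -0.0108  0.7062  0.0001 -0.0012  0.0031]
```

View pics/s2.png

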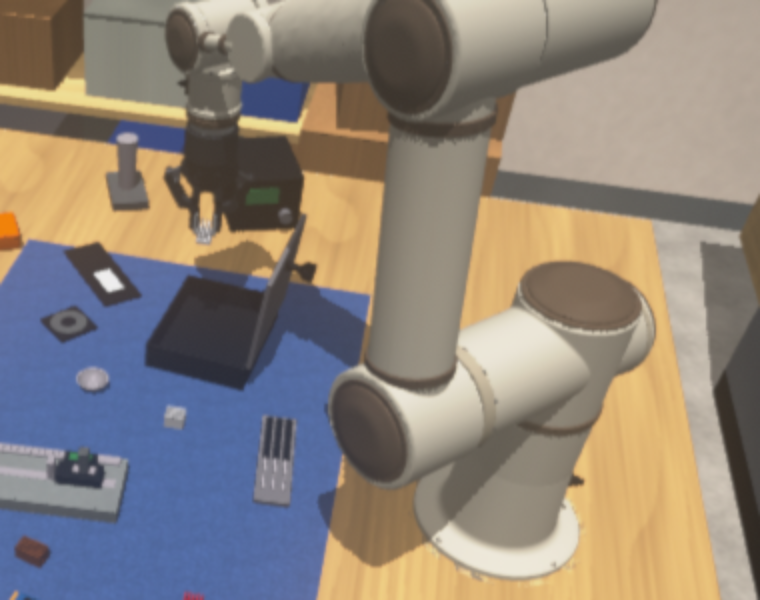

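Sink in the grip at (205,232) above the case (210,330); the forearm is high and well clear of the upright lid (280,290). I'll lower into the case.

Request:
carry_out --pt "0 0 0.15 0 0 0" --pt "0 0 0.35 0 0 0" --pt "0 0 0.55 0 0 0" --pt "0 0 0.7 0 0 0" --pt "0 0 0.79 0 0 0" --pt "0 0 0.84 0 0 0" --pt "0 0 0.85 0 0 0" --pt "0 0 0.85 0 0 0"

```text
time_s: 18.0
eef_pos: [475.1, -283.1, 34.8]
eef_rot: [0.671, 0.742, 0.001, 0.002]
wrist_force: [-0.7, 0.0, -1.0]
opening: 20.4
finger_force: 50.2
```

Request:
carry_out --pt "0 0 0 0 0 0" --pt "0 0 0 0 0 0" --pt "0 0 0 0 0 0" --pt "0 0 -0.15 0 0 0" --pt "0 0 -0.35 0 0 0" --pt "0 0 -0.55 0 0 0" --pt "0 0 -0.75 0 0 0" --pt "0 0 -0.95 0 0 0" --jaw -0.1

```text
time_s: 18.67
eef_pos: [473.6, -283.5, 227.2]
eef_rot: [0.671, 0.741, 0.001, 0.002]
wrist_force: [-0.3, -0.3, -0.2]
opening: 38.4
finger_force: 0.0
```

```bash
python3 - <<'E'
from m import *
st()
box('top',(380,510),(-345,-180),15,40)
r=box('top',(420,490),(-90,-20),15,40)
print(delta([456,-57.5,150],181))
E
```

```text
t 18.67 pos [ 473.6141 -283.4834  227.2339] yaw 95.64250754146805 F [-0.2873 -0.3487 -0.2165] op 38.4 ff 0.0 q [-0.7597  0.1097  1.687   0.0026  1.3407 -0.8587]
top c 478.3244323730469 -268.146728515625 size 28.14464569091797 14.474081993103027 yaw 139.70593643188477 z [25.9557 29.5674] 23
top c 454.45220947265625 -56.62474822998047 size 26.856889724731445 22.209171295166016 yaw 0.2467513382434845 z [22.6227 25.5591] 43
[ 1.1568  0.0012  0.4048  0.0007  0.0069 -0.4742]
```

Request:
carry_out --pt "0.15 0 0 0 0 -0.035" --pt "0.3 0 0 0 0 -0.07" --pt "0.45 0 0 0 0 -0.105" --pt "0.6 0 0 0 0 -0.14" --pt "0.75 0 0 0 0 -0.175" --pt "0.9 0 0 0 0 -0.21" --pt "1 0 0 0 0 -0.245" --pt "1 0 0 0 0 -0.28"

```text
time_s: 19.43
eef_pos: [453.5, -81.2, 224.4]
eef_rot: [0.288, 0.958, 0.001, 0.002]
wrist_force: [-0.1, 0.4, 0.6]
opening: 38.6
finger_force: 0.0
```

```bash
python3 - <<'E'
from m import *
st()
r=box('wrist',(415,495),(-100,-10),12,40)
print(delta([456,-57.5,130],181))
E
```

```text
t 19.43 pos [453.5263 -81.1819 224.3636] yaw 146.5579407687968 F [-0.0547  0.3919  0.5698] op 38.6 ff 0.0 q [-0.4423 -0.1323  1.9326  0.0029  1.3381 -1.4301]
wrist c 456.458740234375 -57.802940368652344 size 28.051815032958984 21.92591667175293 yaw 2.7426609992980957 z [21.6157 23.0119] 250
[ 0.0621  0.1105  0.4726  0.0004  0.0014 -0.1901]
```

Request:
carry_out --pt "0.062 0.11 0.1 0 0 -0.04" --pt "0.062 0.11 0.2 0 0 -0.08" --pt "0.062 0.11 0.3 0 0.001 -0.12" --pt "0.062 0.11 0.4 0 0.001 -0.16" --pt "0.062 0.11 0.47 0 0.001 -0.198" --pt "0.062 0.11 0.47 0 0.001 -0.198" --pt "0.062 0.11 0.47 0 0.001 -0.198"

```text
time_s: 20.07
eef_pos: [456.1, -59.5, 130.0]
eef_rot: [-0.012, 1.0, 0.001, -0.0]
wrist_force: [0.8, 0.9, 0.4]
opening: 38.2
finger_force: 0.0
```

```bash
python3 - <<'E'
from m import *
st()
r=box('wrist',(415,495),(-100,-10),12,40,save='w12.png')
print(delta([r[0],r[1],19],r[2]+180))
E
```

```text
t 20.07 pos [456.0502 -59.5498 130.0203] yaw -178.62723237833944 F [0.8341 0.9168 0.3617] op 38.2 ff 0.0 q [-0.3943 -0.0162  2.0225  0.0011  1.1363 -1.9895]
wrist c 456.1231994628906 -57.82276916503906 size 28.273550033569336 21.527578353881836 yaw 1.6760060787200928 z [21.666  22.9014] 378
[ 0.0044  0.0098  0.5601  0.0001  0.0005 -0.0015]
```

View pics/w12.png

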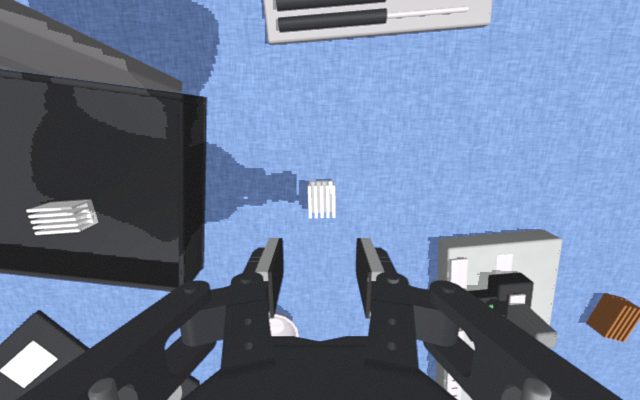

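The 38 mm sink lies in the case at (62,217); the 28 mm sink is at (321,200), lined up between the fingers. I'll pick it up.

Request:
carry_out --pt "0.004 0.007 0.15 0 0 -0.001" --pt "0.004 0.007 0.3 0 0 -0.001" --pt "0.004 0.007 0.43 0 0 -0.001" --pt "0.004 0.007 0.52 0 0 -0.001" --pt "0.004 0.007 0.55 0 0 -0.001" --pt "0.004 0.007 0.56 0 0 -0.001" --pt "0.004 0.007 0.56 0 0 -0.001"

```text
time_s: 20.7
eef_pos: [456.7, -58.3, 19.3]
eef_rot: [-0.015, 1.0, 0.0, 0.001]
wrist_force: [-0.4, -0.3, 0.6]
opening: 38.5
finger_force: 0.0
```

Request:
carry_out --pt "0 0 0 0 0 0" --pt "0 0 0 0 0 0" --pt "0 0 0 0 0 0" --pt "0 0 0 0 0 0" --pt "0 0 0 0 0 0" --jaw -1 --grip_force 50

```text
time_s: 21.12
eef_pos: [457.4, -58.6, 20.1]
eef_rot: [-0.016, 1.0, -0.0, 0.002]
wrist_force: [-1.3, 0.1, 7.1]
opening: 20.9
finger_force: 49.7
```

Request:
carry_out --pt "0 0 -0.1 0 0 0" --pt "0 0 -0.3 0 0 0" --pt "0 0 -0.5 0 0 0" --pt "0 0 -0.6 0 0 0" --pt "0 0 -0.6 0 0 0"

```text
time_s: 21.53
eef_pos: [459.4, -59.4, 144.5]
eef_rot: [-0.016, 1.0, -0.002, 0.006]
wrist_force: [2.1, 0.6, -0.5]
opening: 20.4
finger_force: 49.0
```

```bash
python3 - <<'E'
from m import *
st()
t=C+EX*(-42);print(t,delta([*t,135],186.95))
E
```

```text
t 21.53 pos [459.4195 -59.4365 144.505 ] yaw -178.14109581641176 F [ 2.1307  0.6133 -0.5159] op 20.4 ff 49.04519498348236 q [-0.3912 -0.0387  2.0127  0.0012  1.1553 -1.9949]
[648.9914 124.0821] [-0.9765  0.8866  0.0553 -0.0014  0.0037 -0.0283]
```

Request:
carry_out --pt "-0.12 0.11 0 0 0 -0.028" --pt "-0.26 0.24 0 0 0 -0.028" --pt "-0.4 0.37 0 0 0 -0.028" --pt "-0.55 0.5 0 0 0 -0.028" --pt "-0.7 0.64 0 0 0 -0.028" --pt "-0.84 0.76 0 0 0 -0.028" --pt "-0.94 0.85 0 0 0 -0.028" --pt "-0.97 0.885 0 0 0 -0.028"

```text
time_s: 22.2
eef_pos: [645.2, 128.0, 137.4]
eef_rot: [-0.061, 0.998, 0.001, 0.001]
wrist_force: [0.6, -0.3, -0.1]
opening: 21.0
finger_force: 49.1
```

Request:
carry_out --pt "0 0 0.05 0 0 0" --pt "0 0 0.15 0 0 0" --pt "0 0 0.2 0 0 0" --pt "0 0 0.2 0 0 0" --pt "0 0 0.2 0 0 0"

```text
time_s: 22.62
eef_pos: [642.1, 124.4, 97.1]
eef_rot: [-0.06, 0.998, 0.0, -0.001]
wrist_force: [0.1, 0.4, 0.2]
opening: 20.6
finger_force: 49.1
```

```bash
python3 - <<'E'
from m import *
look('w13.png',(60,110));look(None,(60,110));print(delta([648.99,124.08,90],186.95))
E
```

```text
t 22.62 pos [642.0894 124.4408  97.064 ] yaw -173.15274200503814 F [0.0649 0.3604 0.1784] op 20.6 ff 49.113866686820984 q [ 0.0067  0.5008  1.4739  0.0009  1.1697 -1.6839]
tcp cal [-35.1921  -1.1912]
blade 600 [16.3346 -7.9445 53.1818] [26.1901  9.3015 58.8672]
lug 1287 [59.0252 -6.7762 72.5706] [72.4675  8.3168 81.9989]
sink 2962 [-47.2959 -11.7121  78.65  ] [-19.767   11.5756 107.9369]
anvil 570 [-83.1069  -7.4043  51.9667] [-66.1524   9.1653  58.982 ]
t 22.67 pos [643.1558 124.5874  98.4069] yaw -173.14909299693736 F [ 0.5498 -0.6066  0.4631] op 21.0 ff 49.11412596702576 q [ 0.0069  0.4999  1.4722  0.001   1.1697 -1.6839]
tcp cal [-36.2685  -1.2076]
blade 573 [16.7307 -7.7371 55.5163] [26.2071  9.3479 59.0675]
lug 1265 [59.0424 -6.8193 72.7193] [72.3462  8.1697 81.9642]
sink 2931 [-48.4673 -11.6882  80.1819] [-20.8328  11.6522 108.2054]
anvil 510 [-84.1718  -7.4249  55.5905] [-66.1244   9.1403  58.8285]
[-0.0251 -0.0062  0.0464  0.0002  0.0005 -0.0005]
```

View pics/w13.png

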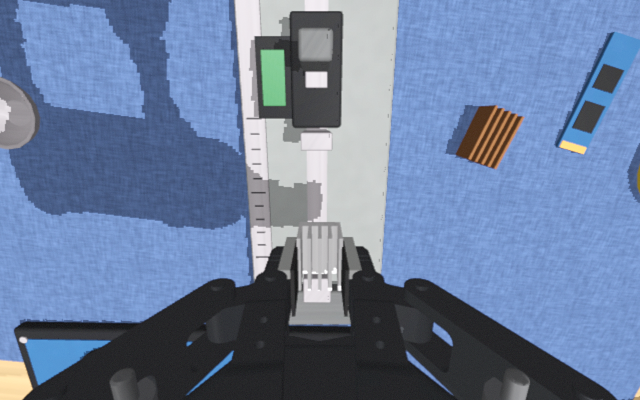

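Sink at (320,262), well forward of the anvil (320,310), with the blade at (315,140). I'll lower it straight down.

Request:
carry_out --pt "0 -0.004 0.05 0 0 0" --pt "0 -0.004 0.12 0 0 0" --pt "0 -0.004 0.18 0 0 0" --pt "0 -0.004 0.22 0 0 0" --pt "0 -0.004 0.235 0 0 0" --pt "0 -0.004 0.235 0 0 0" --pt "0 -0.004 0.235 0 0 0"

```text
time_s: 23.3
eef_pos: [643.8, 124.6, 51.2]
eef_rot: [-0.06, 0.998, 0.001, 0.0]
wrist_force: [0.7, 0.1, 0.1]
opening: 20.8
finger_force: 49.1
```

```bash
python3 - <<'E'
from m import *
look(None,(40,66))
E
```

```text
t 23.3 pos [643.7751 124.6124  51.2266] yaw -173.09295279366552 F [0.6671 0.076  0.1189] op 20.8 ff 49.09956336021423 q [ 0.0069  0.5631  1.4866  0.0011  1.0917 -1.685 ]
tcp cal [-36.8862  -1.1575]
blade 1779 [-29.3094 -11.9125  45.5611] [26.2129 11.8244 59.6509]
lug 1897 [58.9524 -6.8103 71.1892] [66.4839  8.1964 81.9805]
sink 2954 [-73.5117 -11.6993  40.9446] [-21.5821  11.7577  63.8412]
anvil 840 [-74.4893  -7.7976  50.4055] [-65.6519   9.1437  58.6528]
```

Request:
carry_out --pt "-0.02 0 0.015 0 0 0" --pt "-0.04 0 0.027 0 0 0" --pt "-0.04 0 0.027 0 0 0" --pt "-0.04 0 0.027 0 0 0"

```text
time_s: 23.68
eef_pos: [652.0, 125.6, 46.0]
eef_rot: [-0.06, 0.998, 0.0, 0.0]
wrist_force: [-0.5, 0.5, -0.1]
opening: 20.9
finger_force: 49.1
```

Request:
carry_out --pt "0 0 0 0 0 0" --pt "0 0 0 0 0 0" --pt "0 0 0 0 0 0" --pt "0 0 0 0 0 0" --pt "0 0 -0.1 0 0 0" --pt "0 0 -0.22 0 0 0" --pt "0 0 -0.33 0 0 0" --pt "0 0 -0.33 0 0 0" --jaw -0.1

```text
time_s: 24.35
eef_pos: [655.1, 125.6, 118.0]
eef_rot: [-0.06, 0.998, 0.0, 0.005]
wrist_force: [1.4, -0.3, 1.6]
opening: 38.4
finger_force: 0.0
```

Request:
carry_out --pt "0.05 0 0 0 0 0" --pt "0.1 0 0 0 0 0" --pt "0.1 0 0 0 0 0"

```text
time_s: 24.6
eef_pos: [630.2, 123.1, 111.2]
eef_rot: [-0.06, 0.998, 0.001, -0.001]
wrist_force: [0.5, 0.8, -0.7]
opening: 38.4
finger_force: 0.0
```

```bash
python3 - <<'E'
from m import *
look(None,(38,52));sinkprof()
E
```

```text
t 24.6 pos [630.1502 123.0812 111.1641] yaw -173.08979856735974 F [ 0.5239  0.8066 -0.7205] op 38.4 ff 0.0 q [ 0.0046  0.4551  1.5066  0.0011  1.1818 -1.6872]
tcp cal [-23.1761  -1.2862]
blade 518 [-13.7119  -7.752   45.7651] [26.2105  9.1263 59.0041]
lug 921 [59.1025 -6.9571 76.4987] [72.5124  8.1764 82.0421]
sink 740 [-66.9922 -11.8046  38.5202] [-29.6228   9.4799  51.1073]
anvil 685 [-83.9613  -8.0535  50.7763] [-66.0252   9.112   58.8536]
sink cal ((-43.568241119384766, -1.103306770324707), (28.92469024658203, 21.3709774017334), 0.0650482103228569) [39.2293 45.5164 46.6337] [[-57.6708 -11.7618  38.2181]
 [-29.4031   9.4998  46.9814]]
```

Set down flat and straight. Now the lug.

Request:
carry_out --pt "0.1 -0.008 0 0 0 0" --pt "0.25 -0.008 0 0 0 0" --pt "0.38 -0.008 0 0 0 0" --pt "0.445 -0.008 0 0 0 0" --pt "0.445 -0.008 0.1 0 0 0" --pt "0.445 -0.008 0.2 0 0 0" --pt "0.445 -0.008 0.22 0 0 0" --pt "0.445 -0.008 0.22 0 0 0"

```text
time_s: 25.37
eef_pos: [542.7, 110.8, 66.3]
eef_rot: [-0.06, 0.998, 0.001, -0.002]
wrist_force: [0.6, -0.3, -0.7]
opening: 38.1
finger_force: 0.0
```

```bash
python3 - <<'E'
from m import *
look(None,(38,52))
E
```

```text
t 25.37 pos [542.6514 110.8175  66.3454] yaw -173.10038378259586 F [ 0.5596 -0.318  -0.6863] op 38.1 ff 0.0 q [-0.0173  0.3168  1.7916  0.0012  1.0364 -1.7091]
tcp cal [65.1637  0.2997]
blade 906 [16.764  -8.0855 45.6476] [26.9286  9.0459 58.6383]
lug 1291 [60.3807 -6.9233 71.0416] [73.5044  8.1505 81.79  ]
```

Request:
carry_out --pt "0 0 0 0 0 0" --pt "0 0 0 0 0 0" --pt "0 0 0 0 0 0" --pt "0 0 0 0 0 0" --pt "0 0 0 0 0 0" --jaw -1 --grip_force 20

```text
time_s: 25.83
eef_pos: [544.9, 110.9, 69.3]
eef_rot: [-0.06, 0.998, 0.0, 0.002]
wrist_force: [-0.9, 0.1, 6.2]
opening: 15.7
finger_force: 24.9
```

```bash
python3 - <<'E'
from m import *
look()
E
```

```text
t 25.83 pos [544.8525 110.8781  69.2877] yaw -173.09639441465532 F [-0.9358  0.1019  6.2337] op 15.7 ff 24.904868602752686 q [-0.0172  0.313   1.7894  0.0013  1.0361 -1.7091]
tcp cal [62.9715  0.5059]
blade 859 [17.3038 -8.1433 45.5947] [26.8504  9.2019 58.8282]
lug 1893 [ 55.9058 -12.1662  70.8479] [74.3216 12.1152 89.09  ]
```

Request:
carry_out --pt "-0.02 0 0 0 0 0" --pt "-0.05 0 0 0 0 0" --pt "-0.09 0 0 0 0 0" --pt "-0.13 0 0 0 0 0" --pt "-0.17 0 0 0 0 0" --pt "-0.2 0 0 0 0 0" --pt "-0.215 0 0 0 0 0" --pt "-0.22 0 0 0 0 0"

```text
time_s: 26.55
eef_pos: [588.7, 116.2, 69.3]
eef_rot: [-0.06, 0.998, 0.0, 0.001]
wrist_force: [-1.0, -0.3, 8.5]
opening: 15.3
finger_force: 25.1
```

Request:
carry_out --pt "-0.01 0 0 0 0 0" --pt "-0.02 0 0 0 0 0" --pt "-0.03 0 0 0 0 0" --pt "-0.035 0 0 0 0 0" --pt "-0.035 0 0 0 0 0"

```text
time_s: 26.97
eef_pos: [595.3, 117.0, 69.3]
eef_rot: [-0.06, 0.998, 0.0, 0.001]
wrist_force: [-0.5, 0.8, 6.9]
opening: 15.4
finger_force: 25.1
```

```bash
python3 -c "
from m import *
faces();faces()"
```

```text
t 26.9667 tcp cal [12.163   0.5281] F along cal x 0.40607007164259695 15.422444531890813
blade [-31.7746 -21.5982] sink [-52.0236  29.6867] anvil None
t 27.0167 tcp cal [12.2005  0.5563] F along cal x 0.4557865904683489 15.635765338266816
blade [-31.801  -21.6844] sink [-51.552   29.6237] anvil None
```

Request:
carry_out --pt "-0.006 0 0 0 0 0" --pt "-0.013 0 0 0 0 0" --pt "-0.02 0 0 0 0 0" --pt "-0.027 0 0 0 0 0" --pt "-0.034 0 0 0 0 0" --pt "-0.041 0 0 0 0 0" --pt "-0.043 0 0 0 0 0" --pt "-0.043 0 0 0 0 0"

```text
time_s: 27.73
eef_pos: [603.5, 118.0, 69.3]
eef_rot: [-0.06, 0.998, 0.0, 0.001]
wrist_force: [-1.8, -0.3, 7.0]
opening: 15.5
finger_force: 25.2
```

```bash
python3 -c "
from m import *
faces();faces()"
```

```text
t 27.7333 tcp cal [3.8503 0.5756] F along cal x 1.7982817554131085 15.48251239548391
blade [-37.2857 -27.8109] sink [-59.3169  29.1368] anvil None
t 27.7833 tcp cal [3.9191 0.5594] F along cal x 1.7933184267213418 15.578612797547226
blade [-37.1982 -27.8931] sink [-59.5628  29.1108] anvil None
```

Request:
carry_out --pt "-0.005 0 0 0 0 0" --pt "-0.01 0 0 0 0 0" --pt "-0.011 0 0 0 0 0" --pt "-0.011 0 0 0 0 0" --pt "-0.011 0 0 0 0 0" --pt "-0.011 0 0 0 0 0" --pt "-0.011 0 0 0 0 0" --pt "-0.011 0 0 0 0 0"

```text
time_s: 28.5
eef_pos: [605.4, 118.2, 69.3]
eef_rot: [-0.06, 0.998, 0.0, 0.001]
wrist_force: [-2.3, -0.4, 7.1]
opening: 15.5
finger_force: 25.2
```

```bash
python3 -c "
from m import *
faces();faces();faces()"
```

```text
t 28.5 tcp cal [1.9595 0.5711] F along cal x 2.3125594462547623 15.54268472579443
blade [-37.9651 -27.7855] sink [-61.376   29.4517] anvil None
t 28.55 tcp cal [1.9589 0.5567] F along cal x 1.9503652666474736 15.598498966718322
blade [-38.1011 -27.9778] sink [-61.4671  29.3263] anvil None
t 28.6 tcp cal [1.9237 0.5594] F along cal x 2.997417774486818 15.572653758899426
blade [-38.0988 -27.9771] sink [-61.4249  29.31  ] anvil None
```

Request:
carry_out --pt "-0.004 0 0 0 0 0" --pt "-0.004 0 0 0 0 0" --pt "-0.004 0 0 0 0 0" --pt "-0.004 0 0 0 0 0" --pt "-0.004 0 0 0 0 0" --pt "-0.004 0 0 0 0 0" --pt "-0.004 0 0 0 0 0" --pt "-0.004 0 0 0 0 0"

```text
time_s: 29.32
eef_pos: [606.2, 118.3, 69.3]
eef_rot: [-0.06, 0.998, 0.0, 0.001]
wrist_force: [-2.3, -0.4, 7.2]
opening: 15.4
finger_force: 25.3
```

```bash
python3 -c "
from m import *
faces();faces();faces()"
```

```text
t 29.3167 tcp cal [1.2159 0.5499] F along cal x 2.346656936912398 15.362845803025857
blade [-37.376  -27.6765] sink [-61.841   29.2657] anvil None
t 29.3667 tcp cal [1.237  0.5662] F along cal x 3.17171521445391 15.059704993679853
blade [-37.1847 -27.8152] sink [-61.6408  29.3142] anvil None
t 29.4167 tcp cal [1.2292 0.5779] F along cal x 2.8587346012276513 15.45645175021064
blade [-37.1002 -27.6369] sink [-61.7677  29.2551] anvil None
```

Request:
carry_out --pt "0.02 0 0 0 0 0" --pt "0.06 0 0 0 0 0" --pt "0.12 0 0 0 0 0" --pt "0.18 0 0 0 0 0" --pt "0.24 0 0 0 0 0" --pt "0.29 0 0 0 0 0" --pt "0.315 0 0 0 0 0" --pt "0.315 0 0 0 0 0"

```text
time_s: 30.13
eef_pos: [543.5, 110.7, 69.3]
eef_rot: [-0.06, 0.998, 0.0, 0.001]
wrist_force: [0.4, 0.4, 4.2]
opening: 15.8
finger_force: 24.9
```

Request:
carry_out --pt "0 0 0 0 0 0" --pt "0 0 0 0 0 0" --pt "0 0 0 0 0 0" --pt "0 0 -0.1 0 0 0" --pt "0 0 -0.2 0 0 0" --pt "0 0 -0.22 0 0 0" --pt "0 0 -0.22 0 0 0" --jaw -0.1

```text
time_s: 30.72
eef_pos: [544.5, 110.7, 113.2]
eef_rot: [-0.06, 0.998, 0.0, 0.002]
wrist_force: [0.2, -0.0, -0.8]
opening: 38.4
finger_force: 0.0
```

Request:
carry_out --pt "-0.15 0 0 0 0 0" --pt "-0.3 0 0 0 0 0" --pt "-0.42 0 0 0 0 0" --pt "-0.47 0 0 0 0 0" --pt "-0.47 0 0 0 0 0" --pt "-0.47 0 0 0 0 0" --pt "-0.47 0 0 0 0 0"

```text
time_s: 31.3
eef_pos: [635.1, 122.0, 110.6]
eef_rot: [-0.06, 0.998, 0.001, -0.001]
wrist_force: [-0.0, 0.8, -0.2]
opening: 38.7
finger_force: 0.0
```

```bash
python3 -c "
from m import *
st();faces();sinkprof()"
```

```text
t 31.3 pos [635.0654 122.0153 110.5512] yaw -173.09244034578353 F [-0.0173  0.8352 -0.1819] op 38.7 ff 0.0 q [ 0.0029  0.4671  1.4915  0.001   1.1855 -1.6889]
t 31.3 tcp cal [-27.9263   0.3666] F along cal x -0.0837337879234605 38.68342882715743
blade [17.041  26.2862] sink [-63.5774  29.5133] anvil [-79.7818 -66.0395]
sink cal ((-50.912288665771484, -1.2403736114501953), (21.68494415283203, 26.12456703186035), 89.85343933105469) [39.1467 45.5259 46.6328] [[-63.7652 -11.864   38.1464]
 [-38.2341   9.5896  47.0587]]
```

Request:
carry_out --pt "-0.06 0.006 0 0 0 0" --pt "-0.1 0.006 0.1 0 0 0" --pt "-0.1 0.006 0.2 0 0 0" --pt "-0.1 0.006 0.28 0 0 0" --pt "-0.1 0.006 0.32 0 0 0" --pt "-0.1 0.006 0.335 0 0 0" --pt "-0.1 0.006 0.335 0 0 0" --pt "-0.1 0.006 0.335 0 0 0"

```text
time_s: 32.07
eef_pos: [656.8, 125.7, 46.2]
eef_rot: [-0.06, 0.998, 0.0, 0.001]
wrist_force: [-0.3, -0.3, -0.2]
opening: 37.8
finger_force: 0.0
```

Request:
carry_out --pt "0 0 0 0 0 0" --pt "0 0 0 0 0 0" --pt "0 0 0 0 0 0" --pt "0 0 0 0 0 0" --pt "0.02 0 -0.005 0 0 0" --pt "0.04 0 -0.01 0 0 0" --pt "0.04 0 -0.1 0 0 0" --pt "0.04 0 -0.2 0 0 0" --jaw -1 --grip_force 50

```text
time_s: 32.73
eef_pos: [645.9, 124.6, 83.0]
eef_rot: [-0.06, 0.998, 0.001, -0.002]
wrist_force: [-0.7, 0.5, 0.6]
opening: 20.3
finger_force: 50.1
```

Request:
carry_out --pt "0 0 -0.2 0 0 0" --pt "0 0 -0.4 0 0 0" --pt "0 0 -0.6 0 0 0" --pt "0 0 -0.8 0 0 0" --pt "0 0 -0.8 0 0 0"

```text
time_s: 33.15
eef_pos: [652.3, 124.7, 256.1]
eef_rot: [-0.06, 0.998, 0.0, 0.009]
wrist_force: [1.2, -0.2, 2.0]
opening: 20.5
finger_force: 50.1
```

Request:
carry_out --pt "0.1 -0.2 0 0 0 0.04" --pt "0.2 -0.4 0 0 0 0.08" --pt "0.3 -0.6 0 0 0 0.12" --pt "0.4 -0.8 0 0 0 0.16" --pt "0.5 -1 0 0 0 0.2" --pt "0.55 -1 0 0 0 0.23" --pt "0.6 -1 0 0 0 0.27" --pt "0.6 -1 0 0 0 0.3"

```text
time_s: 33.82
eef_pos: [551.2, -89.8, 244.1]
eef_rot: [0.404, 0.915, 0.0, -0.001]
wrist_force: [0.6, 0.4, -0.9]
opening: 20.5
finger_force: 50.1
```

```bash
python3 -c "
from m import *
st();print(delta([472,-215,200],95))
box('top',(380,515),(-345,-180),15,40)"
```

```text
t 33.82 pos [551.1582 -89.7628 244.1086] yaw 132.39731451540126 F [ 0.5594  0.3823 -0.9384] op 20.5 ff 50.068838596343994 q [-0.3783  0.1176  1.6445  0.0008  1.381  -1.1184]
[-0.1959 -0.7145  0.2202 -0.0002 -0.0005  0.2078]
top c 486.8841247558594 -302.3091735839844 size 78.31858825683594 53.133968353271484 yaw 86.42169952392578 z [26.2108 36.0649] 123
```

Request:
carry_out --pt "-0.03 -0.12 0.0 0 0 0.035" --pt "-0.06 -0.24 0.0 0 0 0.07" --pt "-0.09 -0.36 0.0 0 0 0.105" --pt "-0.13 -0.5 0.05 0 0 0.14" --pt "-0.17 -0.62 0.1 0 0 0.175" --pt "-0.195 -0.7 0.15 0 0 0.207" --pt "-0.195 -0.715 0.2 0 0 0.207" --pt "-0.195 -0.715 0.2 0 0 0.207"

```text
time_s: 34.53
eef_pos: [473.4, -213.7, 201.9]
eef_rot: [0.671, 0.742, 0.0, -0.002]
wrist_force: [0.1, 0.7, -1.3]
opening: 20.6
finger_force: 50.1
```

```bash
python3 -c "
from m import *
st();print(delta([472,-215,35],95))
box('wrist',(400,510),(-345,-240),12,40)"
```

```text
t 34.53 pos [ 473.446  -213.7317  201.9384] yaw 95.75293407477595 F [ 0.1472  0.7463 -1.3141] op 20.6 ff 50.06505489349365 q [-0.6577  0.0552  1.7966  0.0013  1.2946 -0.7585]
[-0.0091 -0.0056  0.8347 -0.0008 -0.0013  0.0042]
wrist c 474.61248779296875 -264.84185791015625 size 20.871021270751953 0.3174799084663391 yaw 5.730609893798828 z [15.6482 16.3578] 14
```

Request:
carry_out --pt "0 0 0.15 0 0 0" --pt "0 0 0.35 0 0 0" --pt "0 0 0.55 0 0 0" --pt "0 0 0.7 0 0 0" --pt "0 0 0.79 0 0 0" --pt "0 0 0.84 0 0 0" --pt "0 0 0.85 0 0 0" --pt "0 0 0.85 0 0 0"

```text
time_s: 35.25
eef_pos: [476.0, -213.9, 35.2]
eef_rot: [0.671, 0.742, 0.001, 0.0]
wrist_force: [-0.0, 0.5, -0.9]
opening: 20.6
finger_force: 50.1
```

Request:
carry_out --pt "0 0 0 0 0 0" --pt "0 0 0 0 0 0" --pt "0 0 0 0 0 0" --pt "0 0 -0.15 0 0 0" --pt "0 0 -0.35 0 0 0" --pt "0 0 -0.55 0 0 0" --pt "0 0 -0.75 0 0 0" --pt "0 0 -0.95 0 0 0" --jaw -0.1

```text
time_s: 35.92
eef_pos: [474.9, -214.3, 227.6]
eef_rot: [0.671, 0.741, 0.001, 0.001]
wrist_force: [1.1, -0.4, -0.2]
opening: 38.4
finger_force: 0.0
```

Request:
carry_out --pt "0.2 0 0 0 0 0" --pt "0.4 0 0 0 0 0" --pt "0.6 0 0 0 0 0" --pt "0.8 0.2 0 0 0 0" --pt "0.8 0.4 0 0 0 0" --pt "0.8 0.5 0 0 0 0" --pt "0.8 0.5 0 0 0 0" --jaw -1

```text
time_s: 36.5
eef_pos: [562.5, -43.8, 225.1]
eef_rot: [0.67, 0.742, 0.002, 0.001]
wrist_force: [-0.8, 0.3, -0.3]
opening: 0.3
finger_force: 0.0
```

```bash
python3 - <<'E'
from m import *
st()
p,P=cloud('top');cv2.imwrite('pics/t3.png',cv2.resize(p[120:320,150:500],None,fx=2.2,fy=2.2,interpolation=cv2.INTER_CUBIC))
np.savez('top3.npz',P=P)
Q=P.reshape(-1,3);S=Q[(Q[:,2]>60)&(Q[:,2]<260)&(Q[:,0]>230)&(Q[:,0]<420)&(Q[:,1]>-420)&(Q[:,1]<-130)]
for z in (75,120,150,180,200,210):
    k=S[abs(S[:,2]-z)<5]
    if len(k): print(z,len(k),np.percentile(k,[2,98],axis=0)[:,:2].ravel())
E
```

```text
t 36.5 pos [562.4606 -43.7928 225.136 ] yaw 95.81220308912216 F [-0.7729  0.2945 -0.2958] op 0.3 ff 0.0 q [-0.2929  0.1436  1.654   0.002   1.341  -0.3948]
75 13 [ 352.4045 -318.1636  368.8617 -154.086 ]
120 17 [ 347.8121 -318.6705  363.5553 -156.7437]
150 14 [ 343.3354 -333.4144  359.2395 -161.0553]
180 145 [ 297.4579 -301.3992  353.5269 -189.8964]
200 210 [ 331.3627 -346.2233  353.9567 -153.512 ]
210 108 [ 329.051  -342.5328  353.9414 -162.3023]
```

View pics/t3.png

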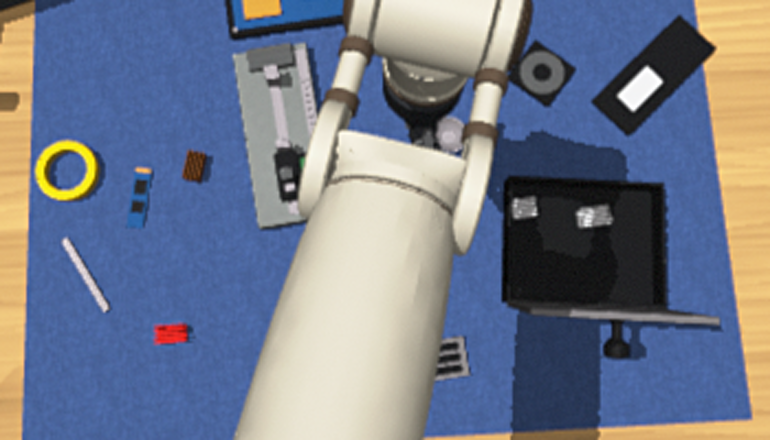

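Both sinks are in the case, at (525,207) and (594,215); the lid is upright at (610,315) with its knob at (616,340). I'll bring the closed fingers round behind the lid, beside the knob.

Request:
carry_out --pt "-0.1 -0.1 -0.15 0 0 0" --pt "-0.2 -0.2 -0.3 0 0 0" --pt "-0.3 -0.35 -0.4 0 0 0" --pt "-0.4 -0.5 -0.4 0 0 0" --pt "-0.5 -0.65 -0.4 0 0 0" --pt "-0.6 -0.8 -0.4 0 0 0" --pt "-0.7 -0.92 -0.4 0 0 0" --pt "-0.8 -1 -0.4 0 0 0"

```text
time_s: 37.22
eef_pos: [372.8, -225.0, 305.3]
eef_rot: [0.672, 0.741, 0.0, 0.001]
wrist_force: [0.1, 0.6, 1.4]
opening: 0.1
finger_force: 0.0
```

```bash
python3 -c "
from m import *
st();print(delta([304,-305,300],95.7))"
```

```text
t 37.22 pos [ 372.8189 -225.0463  305.3136] yaw 95.55551616233964 F [0.1418 0.6261 1.3831] op 0.1 ff 0.0 q [-0.8223 -0.2559  1.8784  0.0004  1.5181 -0.9193]
[-0.3646 -0.3812  0.0264  0.0003  0.0002 -0.0008]
```

Request:
carry_out --pt "-0.09 -0.1 0 0 0 0" --pt "-0.2 -0.22 0 0 0 0" --pt "-0.3 -0.33 0 0 0 0" --pt "-0.365 -0.39 0 0 0 0" --pt "-0.365 -0.39 0.05 0 0 0" --pt "-0.365 -0.39 0.15 0 0 0" --pt "-0.365 -0.39 0.2 0 0 0" --pt "-0.365 -0.39 0.2 0 0 0"

```text
time_s: 37.88
eef_pos: [304.2, -302.4, 261.6]
eef_rot: [0.671, 0.741, 0.001, -0.003]
wrist_force: [0.5, 0.3, 0.0]
opening: 0.0
finger_force: 0.0
```

```bash
python3 - <<'E'
from m import *
st();print(delta([304,-305,180],95.7))
p,P=cloud('wrist');Q=P.reshape(-1,3)
S=Q[(Q[:,0]>280)&(Q[:,0]<400)&(Q[:,1]>-380)&(Q[:,1]<-140)&(Q[:,2]>60)]
for z in (80,110,140,170,190,205):
    k=S[(abs(S[:,2]-z)<5)]
    if len(k): print(z,len(k),np.percentile(k,[2,98],axis=0)[:,:2].ravel())
cv2.imwrite('pics/w14.png',p)
E
```

```text
t 37.88 pos [ 304.2324 -302.3993  261.5859] yaw 95.65254390703059 F [0.5456 0.2862 0.0401] op 0.0 ff 0.0 q [-1.0664 -0.2461  1.9558  0.0011  1.438  -1.1652]
[-0.0153 -0.0019  0.4078 -0.0004 -0.0019 -0.0003]
80 129 [ 342.2921 -346.6391  361.4687 -159.8002]
110 167 [ 339.3632 -345.5809  358.2695 -159.7859]
140 242 [ 336.1894 -345.1011  355.2278 -159.1323]
170 453 [ 302.5684 -339.1072  351.94   -159.2588]
190 497 [ 312.7    -332.6806  349.6229 -162.9988]
205 3723 [ 332.8693 -334.6914  353.7111 -167.1591]
```

View pics/w14.png

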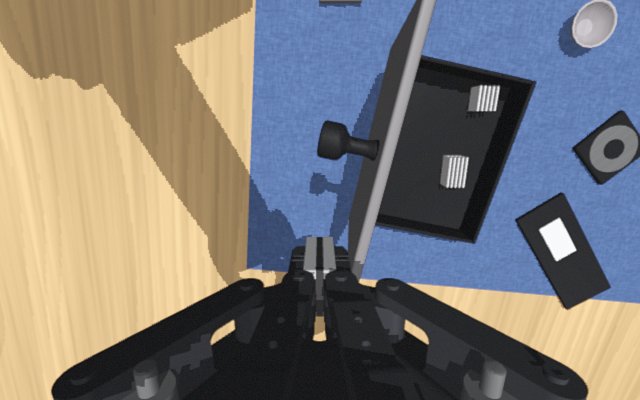

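Wrist view: lid edge runs from (425,0) to (360,275), knob at (335,142); the closed fingers at (320,255) are on its outer side, clear of the knob, and both sinks lie in the case at (483,97) and (455,172). I'll lower and push the lid over along its arc.

Request:
carry_out --pt "-0.015 0 0.1 0 0 0" --pt "-0.015 0 0.25 0 0 0" --pt "-0.015 0 0.37 0 0 0" --pt "-0.015 0 0.41 0 0 0" --pt "-0.015 0 0.41 0 0 0" --pt "-0.015 0 0.41 0 0 0"

```text
time_s: 38.43
eef_pos: [305.9, -307.8, 183.7]
eef_rot: [0.671, 0.741, 0.0, 0.0]
wrist_force: [-1.2, 0.7, -0.4]
opening: -0.1
finger_force: 0.0
```

Request:
carry_out --pt "-0.01 0.049 0 0 0 0" --pt "-0.021 0.103 0 0 0 0" --pt "-0.034 0.17 0 0 0 0" --pt "-0.047 0.235 0.005 0 0 0" --pt "-0.061 0.304 0.012 0 0 0" --pt "-0.077 0.38 0.035 0 0 0" --pt "-0.091 0.45 0.062 0 0 0"

```text
time_s: 39.02
eef_pos: [399.3, -317.7, 171.7]
eef_rot: [0.671, 0.741, 0.0, 0.002]
wrist_force: [-0.9, 0.5, 1.1]
opening: -0.4
finger_force: 0.6
```

```bash
python3 -c "
from m import *
st()
p,P=cloud('wrist');Q=P.reshape(-1,3)
S=Q[(Q[:,0]>340)&(Q[:,0]<560)&(Q[:,1]>-230)&(Q[:,1]<-180)&(Q[:,2]>55)]
u=(S[:,0]-358)*.995-(S[:,1]+305)*.0995
print(len(S),np.degrees(np.percentile(np.arctan2(S[:,2]-45.5,u),[10,50,90])))"
```

```text
t 39.02 pos [ 399.2987 -317.6828  171.7344] yaw 95.67008319183967 F [-0.8947  0.4617  1.0577] op -0.4 ff 0.6329873402137309 q [-0.9098  0.0582  1.8565  0.001   1.2239 -1.0091]
14457 [64.3278 65.4477 72.0555]
```

Lid at about 62° and following well. Next part of the arc.

Request:
carry_out --pt "-0.014 0.069 0.042 0 0 0" --pt "-0.026 0.127 0.087 0 0 0" --pt "-0.036 0.18 0.145 0 0 0" --pt "-0.046 0.23 0.205 0 0 0" --pt "-0.054 0.27 0.278 0 0 0" --pt "-0.06 0.3 0.348 0 0 0"

```text
time_s: 39.57
eef_pos: [460.0, -323.5, 101.5]
eef_rot: [0.671, 0.741, 0.0, 0.002]
wrist_force: [0.1, -0.1, 1.4]
opening: -0.1
finger_force: 0.5
```

```bash
cat > lid.py <<'E'
from m import *
st()
p,P=cloud('wrist');Q=P.reshape(-1,3)
S=Q[(Q[:,0]>340)&(Q[:,0]<560)&(Q[:,1]>-230)&(Q[:,1]<-180)&(Q[:,2]>25)]
u=(S[:,0]-358)*.995-(S[:,1]+305)*.0995
k=(u>40)&(u<150);print(len(S),np.polyfit(u[k],S[k,2],1),np.percentile(S[k,2],[5,50,95]))
E
python3 lid.py
```

```text
t 39.57 pos [ 459.9784 -323.5392  101.46  ] yaw 95.68193236025901 F [ 0.0891 -0.08    1.4428] op -0.1 ff 0.479912351584062 q [-0.8285  0.2789  1.7581  0.0014  1.1013 -0.9283]
20840 [ 0.3038 53.4821] [67.9071 85.0855 97.8138]
```

Request:
carry_out --pt "-0.004 0.02 0.05 0 0 0" --pt "-0.006 0.03 0.09 0 0 0" --pt "-0.006 0.03 0.12 0 0 0" --pt "-0.006 0.03 0.145 0 0 0" --pt "-0.006 0.03 0.16 0 0 0" --pt "-0.006 0.03 0.165 0 0 0" --pt "-0.006 0.03 0.165 0 0 0"

```text
time_s: 40.2
eef_pos: [463.6, -323.3, 67.7]
eef_rot: [0.672, 0.741, 0.0, -0.0]
wrist_force: [-0.6, -0.2, 0.4]
opening: -0.1
finger_force: 0.0
```

```bash
python3 lid.py
```

```text
t 40.2 pos [ 463.6314 -323.2843   67.6816] yaw 95.63182732466471 F [-0.6178 -0.2347  0.3974] op -0.1 ff 0.0 q [-0.8232  0.3386  1.7602  0.0011  1.0433 -0.922 ]
21892 [ 0.0006 53.1524] [52.0759 53.2062 54.3655]
```

Request:
carry_out --pt "0 0 0.01 0 0 0" --pt "0 0 0.02 0 0 0" --pt "0 0 0.025 0 0 0" --pt "0 0 0.025 0 0 0"

```text
time_s: 40.58
eef_pos: [464.0, -323.6, 67.1]
eef_rot: [0.671, 0.741, 0.0, -0.001]
wrist_force: [-10.7, 10.2, 32.5]
opening: -0.2
finger_force: 16.0
```

Request:
carry_out --pt "0 0 -0.05 0 0 0" --pt "0 0 -0.2 0 0 0" --pt "0 0 -0.4 0 0 0" --pt "0 0 -0.6 0 0 0" --pt "0 0 -0.7 0 0 0" --pt "0 0 -0.7 0 0 0" --pt "0 0 -0.7 0 0 0" --pt "0 0 -0.7 0 0 0"

```text
time_s: 41.25
eef_pos: [463.1, -322.8, 201.2]
eef_rot: [0.671, 0.741, 0.001, -0.001]
wrist_force: [-0.5, -0.8, -0.0]
opening: 0.2
finger_force: 0.0
```

```bash
python3 lid.py
```

```text
t 41.25 pos [ 463.1234 -322.7983  201.2183] yaw 95.63802193908111 F [-0.4621 -0.8112 -0.0135] op 0.2 ff 0.0 q [-0.8233  0.1698  1.6733  0.001   1.301  -0.9219]
11756 [ 0.0005 53.1774] [51.9651 53.2283 54.4771]
```

```bash
python3 -c "
from h import *
print(manip.hand_in())"
```

```text
the job is handed in; nothing more can be done
None
```

I checked both heat sinks found on the bench (38 mm, then 28 mm) at roughly 2 N, put them in the case and folded the lid flat shut; the 38 mm one caught the fixed jaw on the way in but was laid flat before its check, and the judge gave no verdict.

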